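Fetch a welded lug out of the purge box with a hook

ROBOT

A 6-joint arm with a two-finger parallel gripper is mounted at the origin on a cart in front of the work surface, level with it; the furniture and walls round the work are solid. World frame = base frame: x ahead of the robot, y to its left, z up, the work surface at z = 0. Lengths are in mm, angles in degrees, forces in N, time in s.
With the tool pointing down it reaches from about 350 to 850 mm from the base axis. Payload 8.1 kg.
Tool frame: the origin (TCP) lies at the very end of the fingers, on their centre line; the grasp point (between the pads) lies 19 mm behind it (r.grasp_offset is the distance from the TCP to the grasp point, in mm); z points along the fingers, y is the line along which they close (so a half turn about z gives the same grasp; the last joint's range is limited). The gripper opens to 85 mm and grips with 20 to 120 N. Pads are 22 mm wide; open, the fingers measure 114 mm over their backs; the gripper's body (76 mm by 85 mm) begins 54 mm behind the grasp point. The pads swing forward as they close: fully open they stand 13 mm farther back than shut.
Start: joints at [66.784, 7.471, 85.268, -0, 87.261, -4.893], TCP at [188.604, 569.591, 231.292] pointing down, gripper open.
Joint ranges: [-169.43, 169.43], [-51.17, 129.36], [1.28, 143.12], [-76.62, 256.62], [0, 156.53], [-152.29, 152.29]. Speed limits (degrees/s): [136.94, 136.94, 159.86, 180, 180, 180].

INTERFACE

Orientations are given as [roll, pitch, yaw] about the fixed x, y, z axes, in that order (R = Rz(yaw) Ry(pitch) Rx(roll)).
In Python, from bench import r gives the robot as it stands.
- The arm moves only by the tool carry_out, never from a script. Its argument "commands" is a list of rows, each an object with "jaw": the finger opening in m, from 0 to 0.0854; "translation": the shift along the tool's x, y, z in m, a list of three; "spin": the turn about the tool's z in rad. A call has exactly 8 rows; each row shifts and turns the commanded pose from where the row before left it, along the tool's axes as they then stand; what a row does not reach is not made up. A row lasts 1/12 s, in which the tool goes at most 41.7 mm and 7.16 degrees, less where a joint would pass 70% of its speed; a pose out of reach is approached as far as the arm can. A call is refused whole if a number of a shift passes 0.0417 or a number of a turn 0.125, either way. A call with a gripper value outside its range is refused whole. The fingers move at their own pace and stop on an object; "squeeze" is the grip in N (left out, the last holds). Time passes only in rows, so rows that do not move let the fingers close, or fill a call up. It gives the time, the measured TCP pose, the force, the opening and the grip force at its end, in the units of the state.
- r.sense(): the state, without advancing time (a new reading comes with each control period).
- r.snapshot(name): name is "scene" or "top" or "wrist"; returns a dict with "pixels" (480x640x3 uint8, blue, green, red), "K" (3x3 intrinsics, pixels), "extrinsics" (4x4, takes a point from camera to world coordinates). Camera axes: x right, y down, z forward; pixel columns grow to the right and rows downward; lengths in mm; the calibration is good to about 2 mm. A picture is of the moment at which its call begins. There is no depth.
- r.hand_in(): hands the job in; it is judged then, once.
Trained networks look in a picture, given as the dict that the camera call returned (one of the last four; its "shot" number tells which), for a name from the list of things; names that differ only in an ending like _2 or _b are one class to them, and where a whole thing is asked for, a point or a joint stands for the part that bears it (a point fixed in the world has none). Each returns a list of dicts, best first, with "score" (0 to 1); they miss things now and then, are a little off and sometimes report something else, mostly with a low value. They report only what shows in the picture. A call takes as long as a camera call.
- r.spot_in(picture, target): "xy" ([column, row] in pixels, amid what is visible of it).
- r.regions_of(picture, target): "pixels" (480x640 bool, what is visible of it) and "xy" ([column, row] in pixels, amid what is visible of it).
- r.landmark_of(picture, target): "xy" ([column, row] in pixels: a listed point, or the origin of a listed thing).
The state is a dict: "time": time; "joint_pos": joint angles; "qd": joint speeds; "joint_efforts": joint torques, N m; "tool_pos": TCP position; "tcp_rot": TCP orientation; "ft_force": force on the tool from outside, world axes, zero at the start; "wrist_torque": the same for the moment, N m; "finger_gap": finger opening in mm; "grip_force": force on a finger pad.
Only numpy, scipy, OpenCV 4.12 (cv2) and the standard library are available. Lean on these libraries where they do the work, as an engineer would, in place of code of your own. Each camera call takes 0.05 s, during which the arm holds its last target. There are 200 camera calls.

TASK

Swing the cover off the round port of the argon purge box, take the hook tool from its stand, and with it lift the welded lug by its eye off the pedestal, out through the port, and stand it upright on the copper chill plate, the whole of its base on the plate. The lug has to stay clean, so only the hook may lift it: never touch it with the gripper, and do not drop it. Then hang the hook back in the stand's slot and swing the cover fully shut again to keep the argon in; leave the spray can, mug and rod tin standing where they are.

Things in the scene. Friction and masses are not known exactly. Their poses are not given: they have to be found in the camera images.
- purge_box: bench-top purge box, fixed to the bench: grey frame 190 (x) x 250 (y) mm with clear panels, front towards -x. Origin: centre of its underside on the bench. Floor (inside) 11 mm above the origin, clear top wall from 125 to 131 mm, side walls within 12 mm of the outline (4 mm panels in a 12 mm frame).
- port (a point): centre of the round port in the box's top wall, clear bore 95 mm, at box x 0, y -45 mm; the point lies at the top of the steel rim round the bore, 134 mm above the bench (rim outside diameter 111 mm; rim and wall together 9 mm thick).
- cover_pivot (a point): vertical pivot screw of the port's swing cover, on top of the box at box x +44, y -1 mm (135 mm above the bench, screw head up to 147 mm): 62 mm from the port's centre. Its axes are the box's axes.
- cover_knob (a point): top of the black upright knob on the swing cover: stem diameter 14 mm, from 141 to 169 mm above the bench, 88 mm from the pivot. Cover: flat steel disc, diameter 106 mm, 5 mm thick (136 to 141 mm above the bench), its centre 62 mm from the pivot on the line from pivot to knob. The point moves with the cover.
- cover (a joint): angle of the swing cover about its vertical pivot: 0 = shut (stop), disc over the port, knob lying from the pivot towards box (-x, -y) at 45 degrees; grows to 1.95 (stop) as the knob goes clockwise seen from above (over box -x, then to +y). Clear for the lug from about 1.5. Light friction (under 1.5 N at the knob), stays where left; knob may be pushed or gripped.
- pedestal: copper pedestal fixed on the box's floor, roughly below the port, 30 mm tall, top disc diameter 46 mm at 41 mm above the bench. Origin: centre of its underside.
- lug: welded steel lifting lug, 0.13 to 0.25 kg, loose, on the pedestal. Round base diameter 45, 8 mm thick; on it an arched eye of 7 mm round bar in the lug's y-z plane: legs at y +-16.5 mm, top bar along y, 19 mm long, underside 41 and upper side 48 mm above the origin. Opening 26 mm wide (12 mm at the top bar), 8 to 41 mm high, open along +-x. Origin: centre of the base's underside, z up.
- hook: hook tool, 0.15 kg, hanging by its collar in the stand. Origin: centre of the collar's underside, z up. Collar diameter 26 mm, z 0 to 5. Orange handle 24 (x) x 17 (y) mm, z 5 to 57 mm, gripped from above. Shank diameter 6 mm down to z -86, then a J of 6 mm wire bent to +x: seat (upper surface) at z -89 from x 5 to 15 mm, lowest point z -95, tip at x 20.5, its top at z -80 mm.
- hook_stand: bench stand, fixed: round dark base diameter 84 mm, 10 mm thick, a post at its +x side and a flat steel arm with a slot 14 mm wide, open towards the stand's -x (mouth flared, arm ends 54 mm before the origin); arm's upper side 118 mm above the bench, 6 mm thick. Nothing stands above the arm. Origin: centre of the base's underside.
- fork (a point): where the hook's origin lies when hung: on the slot's centre line 18 mm before the stand's origin (stand -x), 118 mm above the bench; axes as the stand's. The slot's closed end is 20 mm behind. The J is wider than the slot: raise the hook a little (10 mm), draw it out of the mouth (stand -x, 70 mm), only then lift; hang it back the same way.
- chill_plate: copper chill plate 110 x 110 x 18 mm, fixed on the bench, top 18 mm above the bench. Origin: centre of its underside.
- spray_can: bystander: loose spray can with red cap, diameter 67 mm, 205 mm tall. Origin: centre of its underside.
- enamel_mug: bystander: loose enamel mug with pens, 71 x 97 mm (handle to its -y), body 79 mm tall, pens to 136 mm. Origin: centre of its footprint.
- rod_tin: bystander: loose tin of welding rods, diameter 69 mm, tin 111 mm tall, rods to 330 mm. Origin: centre of its underside.

How it is judged:
By the outcome, as a careful person would: the job done as asked, in the order asked, and still so for the second after the job is handed in, with the robot touching nothing.
It also fails if it takes over 72 s, if anything falls off the work surface, if the arm or the gripper's body presses on something with over 40 N, if the wrist force passes 120 N, or if a joint passes its speed limit or range.

## Working session

There is one attempt and no reset: what is moved stays moved. The work goes in short steps, Python scripts to look and compute and a tool call to move; the robot and the scene stay as the last step left them, time stands still between calls to the robot, and variables do not carry over. Pictures are saved under pics/ and viewed, at most 10 in all, crops included, and the job is handed in when it is done.

Besides the shell and the picture viewer there is one more tool, called after "Emit:" as name(argument=value, ...), one argument or row to a line, values as JSON. carry_out: Moves the arm, as the interface text tells. Its arguments: {"type":"object","properties":{"commands":{"type":"array","items":{"type":"object","properties":{"jaw":{"type":"number"},"translation":{"type":"array","items":{"type":"number"}},"spin":{"type":"number"}}}},"squeeze":{"type":"number"}},"required":["commands"]}

```bash
ls; mkdir -p pics; cat > h.py <<'E'
import numpy as np, cv2
from bench import r
def ray(p,xy):
    K=np.array(p["K"]);E=np.array(p["extrinsics"])
    d=E[:3,:3]@np.linalg.solve(K,[xy[0],xy[1],1.]);return E[:3,3],d
def atz(p,xy,z):
    o,d=ray(p,xy);return (o+d*(z-o[2])/d[2])
def tri(obs):
    A=np.zeros((3,3));b=np.zeros(3)
    for p,xy in obs:
        o,d=ray(p,xy);d=d/np.linalg.norm(d);M=np.eye(3)-np.outer(d,d);A+=M;b+=M@o
    return np.linalg.solve(A,b)
def proj(p,X):
    K=np.array(p["K"]);E=np.array(p["extrinsics"]);c=K@(E[:3,:3].T@(np.array(X)-E[:3,3]));return c[:2]/c[2]
E
python3 - <<'E'
from h import *
P={n:r.snapshot(n) for n in("scene","top")}
for n,p in P.items():
    cv2.imwrite(f"pics/{n}0.png",p["pixels"]); print(n,np.round(np.array(p["extrinsics"])[:3,3]))
Z=dict(purge_box=0,port=134,cover_pivot=135,cover_knob=169,pedestal=11,lug=41,hook=118,hook_stand=0,fork=118,chill_plate=0,spray_can=0,enamel_mug=0,rod_tin=0)
for t,z in Z.items():
    L={n:r.landmark_of(p,t) for n,p in P.items()}
    out=[]
    for n in L:
        for q in L[n][:2]: out.append((n,round(q["score"],2),np.round(q["xy"]).tolist(),np.round(atz(P[n],q["xy"],z)[:2],1).tolist()))
    T=tri([(P[n],L[n][0]["xy"]) for n in L]).round(1).tolist() if all(L.values()) else None
    print(t,out,T)
E
```

```text
pics
scene [ -35. -311.  922.]
top [ 278.   58. 1261.]
purge_box [('scene', 0.83, [338.0, 257.0], [605.4, 54.5]), ('scene', 0.35, [180.0, 256.0], [417.3, 330.3]), ('top', 0.8, [309.0, 222.0], [605.8, 44.8])] [600.2, 47.5, 11.6]
port [('scene', 0.84, [367.0, 225.0], [610.6, -2.8]), ('top', 0.93, [330.0, 206.0], [603.7, -4.4]), ('top', 0.7, [186.0, 312.0], [399.6, 326.3])] [602.3, -5.1, 142.6]
cover_pivot [('scene', 0.8, [354.0, 200.0], [650.2, 51.0]), ('scene', 0.67, [338.0, 259.0], [508.4, -3.0]), ('top', 0.94, [302.0, 191.0], [644.8, 54.9])] [646.7, 52.6, 136.0]
cover_knob [('scene', 0.73, [368.0, 222.0], [589.1, -13.5]), ('top', 0.66, [338.0, 206.0], [592.1, -19.1]), ('top', 0.2, [187.0, 316.0], [388.9, 316.5])] [589.2, -16.6, 171.9]
pedestal [] None
lug [('top', 0.63, [310.0, 223.0], [593.6, 42.2])] None
hook [('scene', 0.71, [163.0, 226.0], [396.1, 325.4]), ('scene', 0.66, [341.0, 256.0], [528.4, 3.8]), ('top', 0.71, [309.0, 228.0], [561.1, 47.1]), ('top', 0.7, [188.0, 316.0], [393.5, 327.5])] [375.0, 90.1, 392.4]
hook_stand [('scene', 0.72, [180.0, 256.0], [417.4, 327.8]), ('top', 0.86, [199.0, 310.0], [417.2, 327.4])] [417.1, 327.3, 0.6]
fork [('scene', 0.68, [160.0, 226.0], [391.7, 329.8]), ('top', 0.67, [192.0, 316.0], [393.1, 318.6])] [388.9, 318.5, 129.0]
chill_plate [('scene', 0.78, [427.0, 370.0], [477.1, -221.5]), ('top', 0.63, [424.0, 266.0], [467.2, -223.3])] [466.2, -221.5, 16.7]
spray_can [('scene', 0.67, [333.0, 358.0], [400.5, -67.5]), ('top', 0.63, [365.0, 298.0], [405.5, -70.7]), ('top', 0.18, [198.0, 309.0], [418.3, 329.1])] [403.7, -68.8, -2.3]
enamel_mug [('scene', 0.64, [252.0, 312.0], [394.5, 117.4]), ('scene', 0.51, [338.0, 257.0], [606.0, 53.1]), ('top', 0.9, [286.0, 312.0], [389.6, 121.1])] [391.9, 119.1, 0.7]
rod_tin [('scene', 0.78, [459.0, 298.0], [655.6, -203.6])] None
```

View pics/scene0.png

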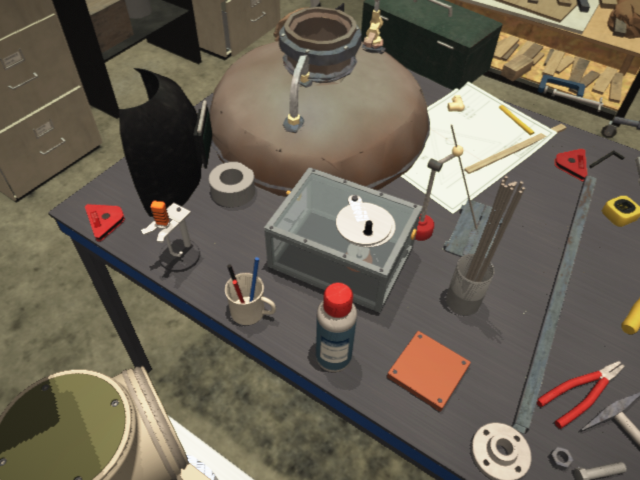

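View pics/top0.png

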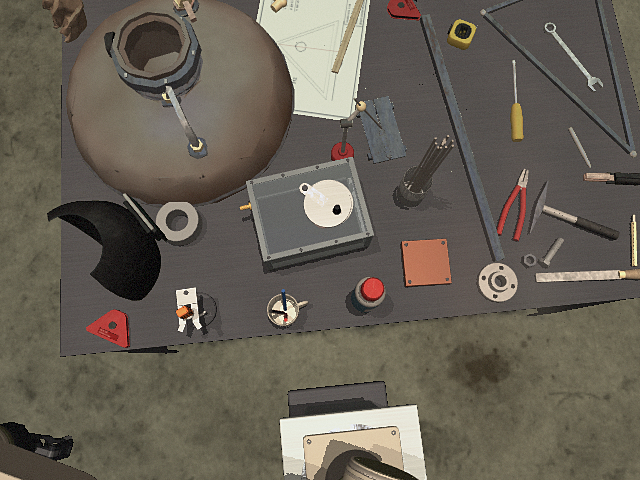

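The scene picture shows the box with its cover shut (knob about (368,227)) and the hook on its stand at (163,218); the chill plate is at (430,370). In the top picture the knob is at (337,209), the stand at (189,312) with its mouth towards the robot, and the box yaw looks like about +10°. I'll check the wrist view and the calibration next.

```bash
cat >> h.py <<'E'
from scipy.spatial.transform import Rotation as Rn
def pose():
    s=r.sense();R=Rn.from_euler('xyz',s["tcp_rot"],degrees=True).as_matrix();return np.array(s["tool_pos"]),R
def goto(X,yaxis=None):
    """print tool-frame shift (mm) and spin (rad) to reach X; yaxis: world deg of closing line. shift assumes done before spin"""
    t,R=pose();d=R.T@(np.array(X)-t);o=f"shift mm {d.round(1)} max/row -> {np.abs(d).max()/41:.1f} rows"
    y=np.degrees(np.arctan2(R[1,1],R[0,1]));o+=f" yaxis {y:.1f}"
    if yaxis is not None:
        da=(yaxis-y+90)%180-90;o+=f" spin {np.radians(da*np.sign(R[2,2])):.3f} rad"
    print(o)
E
python3 - <<'E'
from h import *
s=r.sense();print(s["tool_pos"],s["tcp_rot"],s["time"],s["finger_gap"])
t,R=pose();p=r.snapshot("wrist");E=np.array(p["extrinsics"]);print("cam in tool",(R.T@(E[:3,3]-t)).round(1),"\n",(R.T@E[:3,:3]).round(2),p["K"])
print(R.round(2))
P=r.snapshot("top");I=P["pixels"]
# disc by white blob
for nm,z in(("cover",141),):
    q=r.regions_of(P,"cover")
    for g in q[:2]:
        m=g["pixels"].astype(np.uint8);c=max(cv2.findContours(m,0,1)[0],key=cv2.contourArea);print(g["score"],m.sum(),cv2.minEnclosingCircle(c),atz(P,cv2.minEnclosingCircle(c)[0],141).round(1))
for nm,z in(("purge_box",131),("chill_plate",18)):
    for g in r.regions_of(P,nm)[:1]:
        m=g["pixels"].astype(np.uint8);c=max(cv2.findContours(m,0,1)[0],key=cv2.contourArea);b=cv2.minAreaRect(c)
        W=np.array([atz(P,x,z)[:2] for x in cv2.boxPoints(b)]);print(nm,g["score"],W.round(1).tolist(),W.mean(0).round(1))
goto([540,20,330]); goto([360,290,300])
E
```

```text
[188.59726258 569.5725346  231.2750465 ] [-1.79996048e+02 -4.64197450e-04  1.61677051e+02] 1.4 85.65356798521607
cam in tool [  67.8   -0.4 -141.6] 
 [[ 0.   -0.96 -0.27]
 [ 1.    0.   -0.  ]
 [ 0.   -0.27  0.96]] [[340.1029038    0.         325.94060349]
 [  0.         340.1029038  238.58565789]
 [  0.           0.           1.        ]]
[[-0.95  0.31 -0.  ]
 [ 0.31  0.95 -0.  ]
 [ 0.   -0.   -1.  ]]
0.7 1790 ((323.2841796875, 201.338134765625), 27.882179260253906) [613.4   9.8 141. ]
0.46 931 ((368.3814392089844, 294.54638671875), 18.616979598999023) [397.2 -64.7 141. ]
purge_box 0.95 [[678.4, 205.8], [720.7, -72.0], [506.2, -95.5], [468.1, 172.0]] [593.3  52.6]
chill_plate 0.89 [[533.4, -169.6], [534.8, -283.9], [416.5, -278.5], [415.4, -166.4]] [ 475.  -224.6]
shift mm [-506.4 -411.3  -98.7] max/row -> 12.4 rows yaxis 71.7
shift mm [-250.6 -211.5  -68.7] max/row -> 6.1 rows yaxis 71.7
```

```bash
python3 -c "
from h import *
goto([380,325,300],90); goto([580,20,300],90)"
```

```text
shift mm [-258.6 -172.   -68.7] max/row -> 6.3 rows yaxis 71.7 spin -0.320 rad
shift mm [-544.3 -398.7  -68.7] max/row -> 13.3 rows yaxis 71.7 spin -0.320 rad
```

Emit:
carry_out(
  commands=[
    {"translation":[-0.0323,-0.0215,-0.0086]},
    {"translation":[-0.0323,-0.0215,-0.0086]},
    {"translation":[-0.0323,-0.0215,-0.0086]},
    {"translation":[-0.0323,-0.0215,-0.0086]},
    {"translation":[-0.0323,-0.0215,-0.0086]},
    {"translation":[-0.0323,-0.0215,-0.0086]},
    {"translation":[-0.0323,-0.0215,-0.0086]},
    {"translation":[-0.0323,-0.0215,-0.0086]},
  ],
)

```text
invalid input
```

Emit:
carry_out(
  commands=[
    {"spin":-0.107},
    {"spin":-0.107},
    {"spin":-0.106},
    {},
    {},
    {},
    {},
    {},
  ],
)

```text
invalid input
```

```bash
python3 - <<'E'
from h import *
p=r.snapshot("wrist");cv2.imwrite("pics/w1.png",p["pixels"]);s=r.sense();print(s["tool_pos"],s["tcp_rot"],s["time"])
for t,z in(("hook",118),("fork",118),("hook_stand",0)):
    for q in r.landmark_of(p,t)[:2]: print(t,q["score"],np.round(q["xy"]),atz(p,q["xy"],z).round(1))
g=r.regions_of(p,"hook")[0]["pixels"]
hsv=cv2.cvtColor(p["pixels"],cv2.COLOR_BGR2HSV);m=cv2.inRange(hsv,(3,150,100),(20,255,255))
c=max(cv2.findContours(m,0,1)[0],key=cv2.contourArea);b=cv2.minAreaRect(c);print(b)
for z in(175,123): print(z,[atz(p,x,z)[:2].round(1).tolist() for x in cv2.boxPoints(b)])
goto([580,20,300],90)
E
```

```text
[188.59567425 569.59428556 231.28065313] [-1.79998762e+02 -6.47234390e-04  1.61677249e+02] 1.7Traceback (most recent call last):
  File "<stdin>", line 5, in <module>
IndexError: list index out of range
```

View pics/w1.png

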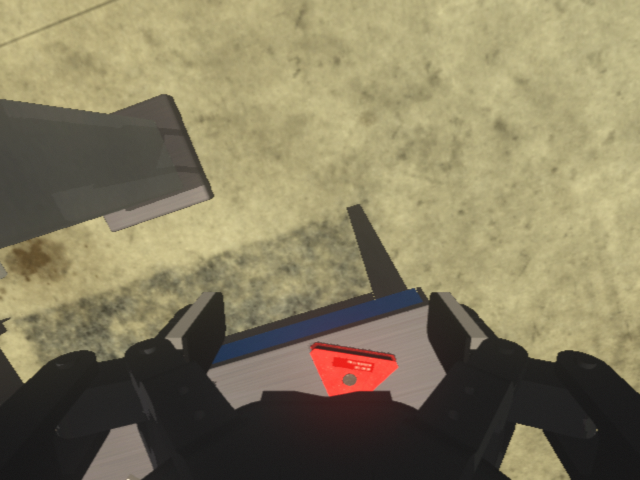

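That frame shows only the start view, with the red magnet near (350,370). The rows need every field, so I'm resending them complete.

Emit:
carry_out(
  commands=[
    {"jaw":0.085,"spin":0,"translation":[-0.0323,-0.0215,-0.0086]},
    {"jaw":0.085,"spin":0,"translation":[-0.0323,-0.0215,-0.0086]},
    {"jaw":0.085,"spin":0,"translation":[-0.0323,-0.0215,-0.0086]},
    {"jaw":0.085,"spin":0,"translation":[-0.0323,-0.0215,-0.0086]},
    {"jaw":0.085,"spin":0,"translation":[-0.0323,-0.0215,-0.0086]},
    {"jaw":0.085,"spin":0,"translation":[-0.0323,-0.0215,-0.0086]},
    {"jaw":0.085,"spin":0,"translation":[-0.0323,-0.0215,-0.0086]},
    {"jaw":0.085,"spin":0,"translation":[-0.0323,-0.0215,-0.0086]},
  ],
  squeeze=40,
)

```text
time: 2.57
tool_pos: [380.6, 323.5, 300.8]
tcp_rot: [180.0, 0.0, 161.7]
ft_force: [0.6, 0.8, -0.2]
finger_gap: 85.1
grip_force: 0.0
```

Emit:
carry_out(
  commands=[
    {"jaw":0.085,"translation":[0,0,0],"spin":-0.107},
    {"jaw":0.085,"translation":[0,0,0],"spin":-0.107},
    {"jaw":0.085,"translation":[0,0,0],"spin":-0.106},
    {"jaw":0.085,"translation":[0,0,0],"spin":0},
    {"jaw":0.085,"translation":[0,0,0],"spin":0},
    {"jaw":0.085,"translation":[0,0,0],"spin":0},
    {"jaw":0.085,"translation":[0,0,0],"spin":0},
    {"jaw":0.085,"translation":[0,0,0],"spin":0},
  ],
)

```text
time: 3.23
tool_pos: [379.7, 325.3, 300.0]
tcp_rot: [-180.0, -0.0, 179.9]
ft_force: [-0.1, 0.1, 0.2]
finger_gap: 84.9
grip_force: 0.0
```

```bash
cat > look.py <<'E'
from h import *
p=r.snapshot("wrist");cv2.imwrite("pics/w2.png",p["pixels"]);s=r.sense();print(s["tool_pos"],s["tcp_rot"],s["time"])
for t,z in(("hook",118),("fork",118),("hook_stand",0)):
    for q in r.landmark_of(p,t)[:2]: print(t,q["score"],np.round(q["xy"]),atz(p,q["xy"],z).round(1))
hsv=cv2.cvtColor(p["pixels"],cv2.COLOR_BGR2HSV);m=cv2.inRange(hsv,(3,150,100),(20,255,255))
c=max(cv2.findContours(m,0,1)[0],key=cv2.contourArea);b=cv2.minAreaRect(c);print(b)
for z in(175,123): print(z,[atz(p,x,z)[:2].round(1).tolist() for x in cv2.boxPoints(b)])
goto([580,20,300],90)
E
python3 look.py
```

```text
[379.68971933 325.23171701 300.05308143] [-1.79995099e+02 -3.14062074e-03  1.79967177e+02] 3.2833
hook 0.87 [327. 237.] [399.4 325.4 118. ]
hook 0.74 [ 82. 450.] [662.8  32.9 118. ]
fork 0.94 [328. 236.] [398.9 326.2 118. ]
hook_stand 0.9 [327. 230.] [422.7 325.5   0. ]
((485.50250244140625, 214.31399536132812), (83.55384826660156, 57.16923522949219), 30.510236740112305)
175 [[368.4, 411.9], [329.8, 431.0], [362.9, 491.8], [404.3, 474.6]]
123 [[379.5, 428.9], [333.3, 451.7], [372.9, 524.4], [422.4, 503.8]]
shift mm [-2.003e+02 -3.052e+02  1.000e-01] max/row -> 7.4 rows yaxis 90.0 spin -0.000 rad
```

View pics/w2.png

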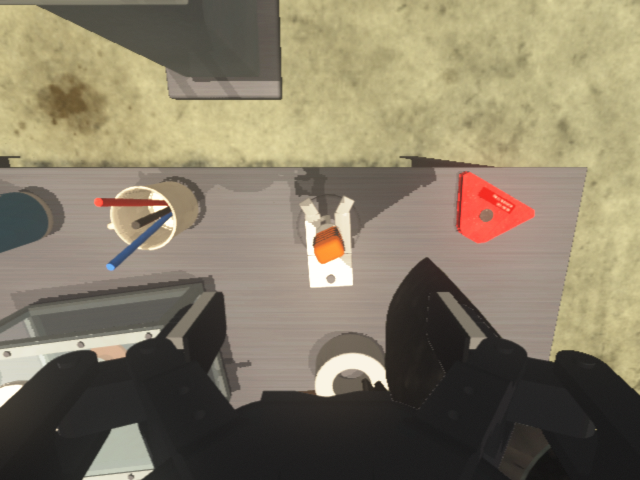

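The wrist view shows the hook's orange handle at (329,245), sitting in the arm. The slot mouth is at (327,208), towards the robot, and the handle looks turned by some 15°. I'll measure the handle and the arm closely.

```bash
python3 - <<'E'
from h import *
p=r.snapshot("wrist");I=p["pixels"]
hsv=cv2.cvtColor(I,cv2.COLOR_BGR2HSV);m=cv2.inRange(hsv,(4,150,80),(20,255,255));m[:,:290]=0;m[:,365:]=0;m[300:]=0
c=max(cv2.findContours(m,0,1)[0],key=cv2.contourArea);b=cv2.minAreaRect(c);print(b,[atz(p,x,175)[:2].round(1).tolist() for x in cv2.boxPoints(b)])
w=cv2.inRange(hsv,(0,0,150),(40,60,255));w[:,:290]=0;w[:,365:]=0;w[295:]=0;w[:190]=0
c=max(cv2.findContours(w,0,1)[0],key=cv2.contourArea);b=cv2.minAreaRect(c);print(b,[atz(p,x,118)[:2].round(1).tolist() for x in cv2.boxPoints(b)])
cv2.imwrite("pics/w3.png",cv2.resize(I[185:305,270:400],None,fx=5,fy=5,interpolation=cv2.INTER_CUBIC))
E
```

```text
((327.4569091796875, 244.73277282714844), (29.80656623840332, 29.41264533996582), 66.80140686035156) [[384.3, 310.1], [374.6, 332.0], [397.8, 341.8], [407.9, 319.5]]
((327.0, 245.0), (98.0, 74.0), 90.0) [[359.4, 290.3], [359.4, 360.9], [461.0, 364.0], [461.1, 287.4]]
```

View pics/w3.png

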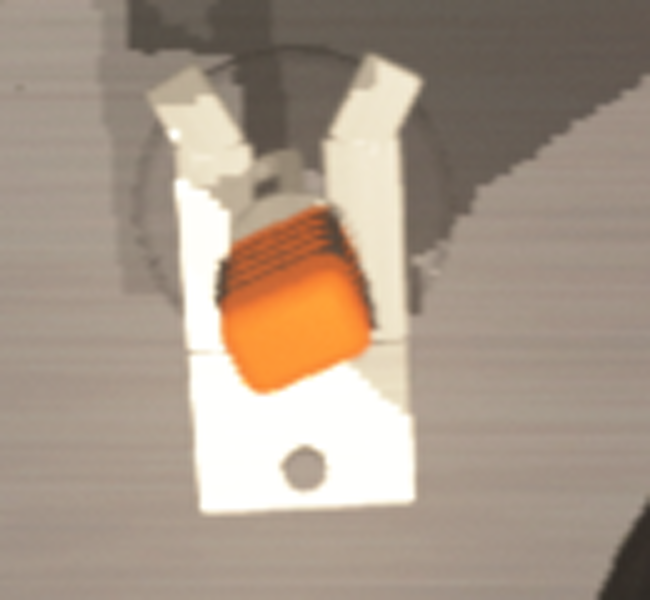

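The crop shows the arm's end edge from (202,512) to (413,500), so the stand yaw is about 3°. The handle's long side runs from (262,392) to (372,345), so the hook is turned about its axis. I'll fit the handle as a silhouette, with the J visible at about (280,165).

```bash
python3 - <<'E'
from h import *
from scipy.optimize import minimize
p=r.snapshot("wrist");I=p["pixels"];hsv=cv2.cvtColor(I,cv2.COLOR_BGR2HSV)
m=cv2.inRange(hsv,(0,110,30),(22,255,255));m[:,300:360]=m[:,300:360];m[:,:295]=0;m[:,360:]=0;m[275:]=0;m[:215]=0
m=cv2.morphologyEx(m,cv2.MORPH_CLOSE,np.ones((5,5)))
S=8
mb=cv2.resize(m[200:300,280:380],None,fx=S,fy=S,interpolation=cv2.INTER_LINEAR)>127
def hull(x,y,a):
    R=Rn.from_euler('z',a,degrees=True).as_matrix();pts=[proj(p,R@[i*12,j*8.5,k]+[x,y,118]) for i in(-1,1) for j in(-1,1) for k in(5,57)]
    q=((np.array(pts)-[280,200]+.5)*S).astype(np.int32);z=np.zeros(mb.shape,np.uint8);cv2.fillConvexPoly(z,cv2.convexHull(q),1);return z>0
def cost(v): h=hull(*v);return 1-(h&mb).sum()/(h|mb).sum()
for a0 in range(0,180,30):
    o=minimize(cost,[399,326,a0],method='Nelder-Mead',options=dict(initial_simplex=[[399,326,a0],[404,326,a0],[399,331,a0],[399,326,a0+15]]));print(a0,o.x.round(1),round(o.fun,3))
# arm corners (crop px -> full)
C=lambda u,v:atz(p,(270+(u+.5)/5-.5,185+(v+.5)/5-.5),118)[:2]
for q in((202,512),(413,500),(177,185),(403,140),(305,468),(148,97),(422,80),(247,143),(325,140)):print(q,C(*q).round(1))
for a in(-67,113,3,20,-160):
    R=Rn.from_euler('z',a,degrees=True).as_matrix();print(a,[((proj(p,R@X+[396,325,118])-[270,185])*5).round().tolist() for X in([0,0,-86],[10,0,-92],[20.5,0,-80])])
E
```

```text
0 [397.  327.4 102.6] 0.156
30 [397.  327.3 103. ] 0.157
60 [396.9 327.2 102.3] 0.157
90 [396.9 327.1 102.8] 0.157
120 [396.9 327.2 102.4] 0.157
150 [397.1 327.2 103.1] 0.157
(202, 512) [453.3 308.2]
(413, 500) [450.6 351.5]
(177, 185) [384.4 304.2]
(403, 140) [375.5 348. ]
(305, 468) [443.5 329.3]
(148, 97) [367.1 298.9]
(422, 80) [363.8 351.5]
(247, 143) [376.1 317.9]
(325, 140) [375.5 332.9]
-67 [[282.0, 152.0], [245.0, 163.0], [204.0, 190.0]]
113 [[282.0, 152.0], [319.0, 132.0], [360.0, 125.0]]
3 [[282.0, 152.0], [284.0, 187.0], [286.0, 239.0]]
20 [[282.0, 152.0], [295.0, 184.0], [310.0, 234.0]]
-160 [[282.0, 152.0], [268.0, 110.0], [252.0, 78.0]]
```

Emit:
carry_out(
  commands=[
    {"jaw":0.085,"spin":0,"translation":[-0.01,0,0.025]},
    {"jaw":0.085,"spin":0,"translation":[-0.01,0,0.025]},
    {"jaw":0.085,"spin":0,"translation":[-0.01,0,0.02]},
    {"jaw":0.085,"spin":0,"translation":[0,0,0.01]},
    {"jaw":0.085,"spin":0,"translation":[0,0,0]},
    {"jaw":0.085,"spin":0,"translation":[0,0,0]},
    {"jaw":0.085,"spin":0,"translation":[0,0,0]},
    {"jaw":0.085,"spin":0,"translation":[0,0,0]},
  ],
)

```text
time: 4.2
tool_pos: [410.3, 325.7, 222.1]
tcp_rot: [179.9, 0.1, -180.0]
ft_force: [0.1, -0.4, 0.9]
finger_gap: 84.8
grip_force: 0.0
```

```bash
python3 - <<'E'
from h import *
s=r.sense();print(s["tool_pos"],s["time"])
p=r.snapshot("wrist");q=r.snapshot("scene");t=r.snapshot("top")
np.savez("w4.npz",I=p["pixels"],K=p["K"],extrinsics=p["extrinsics"])
u,v=np.array(proj(p,[397,327,118]),int);print(u,v)
a=cv2.resize(p["pixels"][max(0,v-100):v+80,u-80:u+80],(480,540),interpolation=cv2.INTER_CUBIC)
us,vs=np.array(proj(q,[397,327,70]),int);b=cv2.resize(q["pixels"][vs-34:vs+34,us-40:us+40],(320,272),interpolation=cv2.INTER_CUBIC)
ut,vt=np.array(proj(t,[397,327,70]),int);c=cv2.resize(t["pixels"][vt-34:vt+34,ut-40:ut+40],(320,268),interpolation=cv2.INTER_CUBIC)
print(us,vs,ut,vt);cv2.imwrite("pics/m1.png",np.hstack([a,np.vstack([b,c])]))
E
```

```text
[410.29305356 325.74593414 222.10340391] 4.2
328 220
167 241 192 315
```

View pics/m1.png

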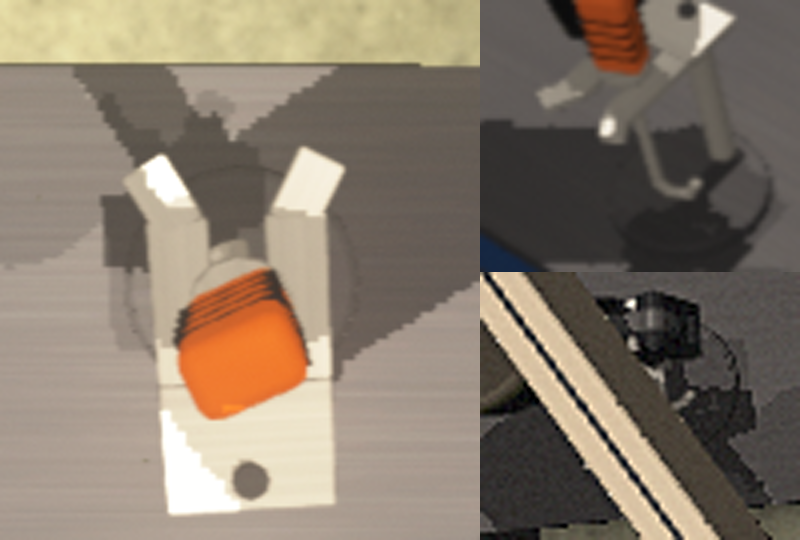

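The crop shows the J in the scene view, with the shank bottom at about (655,185) and the tip at (697,183) in the montage. The handle's long side runs from (215,415) to (305,375). I'll resolve the yaw numerically.

```bash
python3 - <<'E'
from h import *
from scipy.optimize import minimize
z=np.load("w4.npz");p=dict(K=z["K"],extrinsics=z["extrinsics"]);I=z["I"]
q=r.snapshot("scene")
for a in(-80,-65,-50,115,25,-155):
    R=Rn.from_euler('z',a,degrees=True).as_matrix();f=lambda X:((proj(q,R@X+[397,327,118])-[127,207])*4+[480,0]).round().tolist()
    print(a,[f(np.array(X)) for X in([0,0,-60],[0,0,-86],[10,0,-92],[20.5,0,-80])])
hsv=cv2.cvtColor(I,cv2.COLOR_BGR2HSV);m=cv2.inRange(hsv,(0,190,150),(20,255,255));m[:,:300]=0;m[:,360:]=0;m[300:]=0;m[:200]=0
c=max(cv2.findContours(cv2.morphologyEx(m,cv2.MORPH_OPEN,np.ones((3,3))),0,1)[0],key=cv2.contourArea)
for name,cc in(("top",c),):
    b=cv2.minAreaRect(cc);print(b); W=np.array([atz(p,x,175)[:2] for x in cc[:,0]],np.float32);b=cv2.minAreaRect(W);print(b)
m2=cv2.inRange(hsv,(0,120,20),(22,255,255));m2[:,:300]=0;m2[:,360:]=0;m2[300:]=0;m2[:195]=0
m2=cv2.morphologyEx(m2,cv2.MORPH_CLOSE,np.ones((5,5)));S=8;mb=cv2.resize(m2[180:300,270:390],None,fx=S,fy=S)>127
def hull(x,y,a):
    R=Rn.from_euler('z',a,degrees=True).as_matrix();pts=[proj(p,R@[i*12,j*8.5,k]+[x,y,118]) for i in(-.95,.95) for j in(-.93,.93) for k in(7,57)]
    Q=((np.array(pts)-[270,180]+.5)*S).astype(np.int32);zz=np.zeros(mb.shape,np.uint8);cv2.fillConvexPoly(zz,cv2.convexHull(Q),1);return zz>0
def cost(v): h=hull(*v);return 1-(h&mb).sum()/(h|mb).sum()
for a0 in(20,110,150):
    o=minimize(cost,[399,326,a0],method='Nelder-Mead',options=dict(initial_simplex=[[399,326,a0],[404,326,a0],[399,331,a0],[399,326,a0+15]]));print(a0,o.x.round(1),round(o.fun,3))
C=lambda u,v:atz(p,(248+(u+.5)/3-.5,120+(v+.5)/3-.5),118)[:2].round(1)
for k in((168,514),(335,502),(148,220),(327,212),(250,480),(207,215),(268,212),(160,360),(330,350)):print(k,C(*k))
goto([580,20,300],90)
E
```

```text
-80 [[647.0, 151.0], [656.0, 184.0], [675.0, 198.0], [688.0, 190.0]]
-65 [[647.0, 151.0], [656.0, 184.0], [677.0, 194.0], [693.0, 182.0]]
-50 [[647.0, 151.0], [656.0, 184.0], [678.0, 190.0], [695.0, 174.0]]
115 [[647.0, 151.0], [656.0, 184.0], [640.0, 189.0], [615.0, 171.0]]
25 [[647.0, 151.0], [656.0, 184.0], [665.0, 176.0], [667.0, 146.0]]
-155 [[647.0, 151.0], [656.0, 184.0], [652.0, 206.0], [641.0, 208.0]]
((328.4123840332031, 238.92782592773438), (30.460384368896484, 39.5984992980957), 66.03751373291016)
((395.07391357421875, 326.7366943359375), (18.073793411254883, 22.905120849609375), 24.770357131958008)
20 [397.1 326.9 113.3] 0.077
110 [397.1 326.9 113.7] 0.077
150 [397.1 326.9 113.7] 0.077
(168, 514) [453.4 307.9]
(335, 502) [450.  351.5]
(148, 220) [376.5 304.4]
(327, 212) [374.6 347.5]
(250, 480) [443.8 329.3]
(207, 215) [375.3 318.6]
(268, 212) [374.6 333.3]
(160, 360) [411.6 306.7]
(330, 350) [409.  349.1]
shift mm [-169.9 -305.4  -78.9] max/row -> 7.4 rows yaxis 90.0 spin 0.000 rad
```

Emit:
carry_out(
  commands=[
    {"jaw":0.085,"spin":0,"translation":[-0.0185,-0.0345,-0.0098]},
    {"jaw":0.085,"spin":0,"translation":[-0.0185,-0.0345,-0.0098]},
    {"jaw":0.085,"spin":0,"translation":[-0.0185,-0.0345,-0.0098]},
    {"jaw":0.085,"spin":0,"translation":[-0.0185,-0.0345,-0.0098]},
    {"jaw":0.085,"spin":0,"translation":[-0.0185,-0.0345,-0.0098]},
    {"jaw":0.085,"spin":0,"translation":[-0.0185,-0.0345,-0.0098]},
    {"jaw":0.085,"spin":0,"translation":[-0.0185,-0.0345,-0.0098]},
    {"jaw":0.085,"spin":0,"translation":[-0.0185,-0.0345,-0.0098]},
  ],
)

```text
time: 5.07
tool_pos: [558.5, 47.3, 299.6]
tcp_rot: [180.0, 0.1, -180.0]
ft_force: [0.8, 0.0, 0.2]
finger_gap: 85.1
grip_force: 0.0
```

Emit:
carry_out(
  commands=[
    {"jaw":0.085,"spin":0,"translation":[-0.015,-0.02,0]},
    {"jaw":0.085,"spin":0,"translation":[0,0,0]},
    {"jaw":0.05,"spin":0,"translation":[0,0,0]},
    {"jaw":0.05,"spin":0,"translation":[0,0,0]},
    {"jaw":0.05,"spin":0,"translation":[0,0,0]},
    {"jaw":0.05,"spin":0,"translation":[0,0,0]},
    {"jaw":0.05,"spin":0,"translation":[0,0,0]},
    {"jaw":0.05,"spin":0,"translation":[0,0,0]},
  ],
)

```text
time: 5.73
tool_pos: [572.7, 29.9, 298.6]
tcp_rot: [180.0, 0.0, -179.9]
ft_force: [0.1, 0.3, -0.1]
finger_gap: 49.9
grip_force: 0.0
```

```bash
python3 - <<'E'
from h import *
s=r.sense();print(s["tool_pos"],s["time"])
p=r.snapshot("wrist");cv2.imwrite("pics/w5.png",p["pixels"])
for t,z in(("purge_box",0),("port",134),("cover_pivot",135),("cover_knob",169),("lug",41),("pedestal",11)):
    for q in r.landmark_of(p,t)[:2]: print(t,q["score"],np.round(q["xy"]),atz(p,q["xy"],z).round(1))
E
```

```text
[572.65397462  29.93108782 298.62923776] 5.7333
purge_box 0.91 [339. 226.] [609.6  46.9   0. ]
purge_box 0.42 [242.  56.] [405.4 -68.6   0. ]
port 0.7 [295. 257.] [6.075e+02 1.000e-01 1.340e+02]
cover_pivot 0.84 [344. 294.] [645.9  47.1 135. ]
cover_knob 0.82 [272. 252.] [591.9 -16.1 169. ]
```

View pics/w5.png

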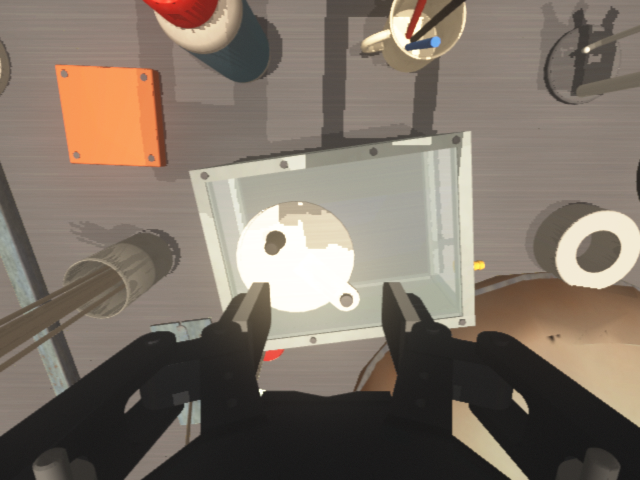

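The wrist view shows the knob top at about (272,250), the pivot screw at (346,299), and box top corners at (190,171), (470,131) and (475,326).

```bash
python3 - <<'E'
from h import *
p=r.snapshot("wrist")
print("pivot",atz(p,(346,299),147)); print("knob",atz(p,(272,250),169),atz(p,(279,238),141))
for c in((190,171),(470,131),(475,326)):print(c,atz(p,c,131).round(1))
g=cv2.cvtColor(p["pixels"],cv2.COLOR_BGR2HSV);m=cv2.inRange(g,(0,0,225),(60,60,255));m[:,:232]=0;m[:,360:]=0;m[:196]=0;m[320:]=0
c=max(cv2.findContours(m,0,1)[0],key=cv2.contourArea)[:,0]
W=np.array([atz(p,x,141)[:2] for x in c],float)
# robust circle r=53
from scipy.optimize import least_squares
o=least_squares(lambda v:np.hypot(*(W-v).T)-53,[605,0],loss='cauchy',f_scale=1);print("disc",o.x)
s=r.sense();print(s["finger_gap"])
E
```

```text
pivot [645.19084097  47.47683355 147.        ]
knob [590.03735569 -16.43550565 169.        ] [587.35776768 -14.22700412 141.        ]
(190, 171) [528. -93. 131.]
(470, 131) [493.8 153.4 131. ]
(475, 326) [682.7 179.9 131. ]
disc [6.07949233e+02 5.16511903e-02]
49.99398436067598
```

Emit:
carry_out(
  commands=[
    {"jaw":0.05,"spin":0,"translation":[-0.009,-0.024,0]},
    {"jaw":0.05,"spin":0,"translation":[-0.009,-0.024,0.005]},
    {"jaw":0.05,"spin":0,"translation":[0,0,0.03]},
    {"jaw":0.05,"spin":0,"translation":[0,0,0.035]},
    {"jaw":0.05,"spin":0,"translation":[0,0,0.035]},
    {"jaw":0.05,"spin":0,"translation":[0,0,0.03]},
    {"jaw":0.05,"spin":0,"translation":[0,0,0.016]},
    {"jaw":0.05,"spin":0,"translation":[0,0,0]},
  ],
)

```text
time: 6.8
tool_pos: [587.5, -18.6, 141.9]
tcp_rot: [179.9, -0.5, 180.0]
ft_force: [-0.3, -0.9, -0.4]
finger_gap: 50.0
grip_force: 0.0
```

Emit:
carry_out(
  commands=[
    {"jaw":0.022,"spin":0,"translation":[0,0,0]},
    {"jaw":0.022,"spin":0,"translation":[0,0,0]},
    {"jaw":0.022,"spin":0,"translation":[0,0,0]},
    {"jaw":0.022,"spin":0,"translation":[0,0,0]},
    {"jaw":0.022,"spin":0,"translation":[0,0,0]},
    {"jaw":0.022,"spin":0,"translation":[0,0,0]},
    {"jaw":0.022,"spin":0,"translation":[0,0,0]},
    {"jaw":0.022,"spin":0,"translation":[0,0,0]},
  ],
)

```text
time: 7.47
tool_pos: [591.0, -18.9, 147.7]
tcp_rot: [180.0, 0.0, -180.0]
ft_force: [-1.0, 0.4, -0.8]
finger_gap: 22.2
grip_force: 0.0
```

```bash
python3 - <<'E'
from h import *
s=r.sense();print(s["tool_pos"],s["tcp_rot"],s["time"],s["finger_gap"],s["ft_force"])
c=np.array([647,48.]);R=88;th=np.radians(233)
P=[c+R*np.array([np.cos(th-a),np.sin(th-a)]) for a in np.linspace(0,1.88,17)]
P[0]=np.array(s["tool_pos"][:2])
for d in np.diff(P,axis=0): print([round(-d[0]/1000,4),round(d[1]/1000,4)])
E
```

```text
[590.98802046 -18.86215784 147.72071571] [ 1.79999870e+02  1.78831387e-02 -1.79987576e+02] 7.4667 22.151955945903516 [-0.99505882  0.3921113  -0.7842753 ]
[np.float64(0.0048), np.float64(0.0033)]
[np.float64(0.007), np.float64(0.0076)]
[np.float64(0.0061), np.float64(0.0083)]
[np.float64(0.0051), np.float64(0.009)]
[np.float64(0.004), np.float64(0.0095)]
[np.float64(0.0028), np.float64(0.0099)]
[np.float64(0.0017), np.float64(0.0102)]
[np.float64(0.0005), np.float64(0.0103)]
[np.float64(-0.0008), np.float64(0.0103)]
[np.float64(-0.002), np.float64(0.0101)]
[np.float64(-0.0031), np.float64(0.0098)]
[np.float64(-0.0043), np.float64(0.0094)]
[np.float64(-0.0053), np.float64(0.0088)]
[np.float64(-0.0063), np.float64(0.0082)]
[np.float64(-0.0073), np.float64(0.0074)]
[np.float64(-0.0081), np.float64(0.0065)]
```

Emit:
carry_out(
  commands=[
    {"jaw":0.022,"spin":0,"translation":[0.0048,0.0033,0]},
    {"jaw":0.022,"spin":0,"translation":[0.007,0.0076,0]},
    {"jaw":0.022,"spin":0,"translation":[0.0061,0.0083,0]},
    {"jaw":0.022,"spin":0,"translation":[0.0051,0.009,0]},
    {"jaw":0.022,"spin":0,"translation":[0.004,0.0095,0]},
    {"jaw":0.022,"spin":0,"translation":[0.0028,0.0099,0]},
    {"jaw":0.022,"spin":0,"translation":[0.0017,0.0102,0]},
    {"jaw":0.022,"spin":0,"translation":[0.0005,0.0103,0]},
  ],
)

```text
time: 8.13
tool_pos: [558.6, 50.6, 147.6]
tcp_rot: [180.0, 0.0, -180.0]
ft_force: [-0.4, -1.0, 0.5]
finger_gap: 22.2
grip_force: 0.5
```

Emit:
carry_out(
  commands=[
    {"jaw":0.022,"spin":0,"translation":[-0.0008,0.0103,0]},
    {"jaw":0.022,"spin":0,"translation":[-0.002,0.0101,0]},
    {"jaw":0.022,"spin":0,"translation":[-0.0031,0.0098,0]},
    {"jaw":0.022,"spin":0,"translation":[-0.0043,0.0094,0]},
    {"jaw":0.022,"spin":0,"translation":[-0.0053,0.0088,0]},
    {"jaw":0.022,"spin":0,"translation":[-0.0063,0.0082,0]},
    {"jaw":0.022,"spin":0,"translation":[-0.0073,0.0074,0]},
    {"jaw":0.022,"spin":0,"translation":[-0.0081,0.0065,0]},
  ],
)

```text
time: 8.8
tool_pos: [596.9, 120.6, 147.4]
tcp_rot: [180.0, -0.0, -180.0]
ft_force: [-0.3, 0.1, -0.5]
finger_gap: 22.0
grip_force: 0.4
```

Emit:
carry_out(
  commands=[
    {"jaw":0.05,"spin":0,"translation":[0,0,0]},
    {"jaw":0.05,"spin":0,"translation":[0,0,0]},
    {"jaw":0.05,"spin":0,"translation":[0,0,0]},
    {"jaw":0.05,"spin":0,"translation":[0,0,-0.02]},
    {"jaw":0.05,"spin":0,"translation":[0,0,-0.03]},
    {"jaw":0.05,"spin":0,"translation":[0.005,-0.02,-0.03]},
    {"jaw":0.05,"spin":0,"translation":[0.005,-0.03,-0.025]},
    {"jaw":0.05,"spin":0,"translation":[0.005,-0.03,-0.02]},
  ],
)

```text
time: 9.47
tool_pos: [581.1, 39.1, 275.3]
tcp_rot: [-180.0, 0.2, -179.9]
ft_force: [0.1, -0.5, 0.3]
finger_gap: 49.8
grip_force: 0.0
```

```bash
python3 -c "
from h import *
s=r.sense();print(s['tool_pos'],s['time'])
goto([600,0,290])"
```

```text
[581.08673168  39.12587658 275.28909471] 9.4667
shift mm [-18.9 -39.2 -14.7] max/row -> 1.0 rows yaxis 90.1
```

Emit:
carry_out(
  commands=[
    {"jaw":0.05,"spin":0,"translation":[-0.02,-0.022,-0.008]},
    {"jaw":0.05,"spin":0,"translation":[-0.02,-0.022,-0.007]},
    {"jaw":0.05,"spin":0,"translation":[-0.019,0,0]},
    {"jaw":0.05,"spin":0,"translation":[0,0,0]},
    {"jaw":0.05,"spin":0,"translation":[0,0,0]},
    {"jaw":0.05,"spin":0,"translation":[0,0,0]},
    {"jaw":0.05,"spin":0,"translation":[0,0,0]},
    {"jaw":0.05,"spin":0,"translation":[0,0,0]},
  ],
)

```text
time: 10.13
tool_pos: [639.5, -3.7, 287.6]
tcp_rot: [180.0, -0.0, -179.9]
ft_force: [0.0, 0.6, 0.1]
finger_gap: 49.9
grip_force: 0.0
```

```bash
python3 - <<'E'
from h import *
s=r.sense();print(s["tool_pos"],s["time"])
p=r.snapshot("wrist");T=r.snapshot("top");np.savez("w6.npz",I=p["pixels"],K=p["K"],extrinsics=p["extrinsics"])
for t,z in(("port",134),("cover_pivot",135),("cover_knob",169),("lug",41),("pedestal",11)):
    for n,P in(("w",p),("t",T)):
        for q in r.landmark_of(P,t)[:2]: print(n,t,q["score"],np.round(q["xy"]),atz(P,q["xy"],z).round(1))
u,v=proj(p,[611,-1,60]).astype(int);print(u,v);a,b=max(v-100,0),u-133
cv2.imwrite("pics/w6.png",cv2.resize(p["pixels"][a:a+200,b:b+266],None,fx=3,fy=3,interpolation=cv2.INTER_CUBIC));print(a,b)
E
```

```text
[639.48894606  -3.73914497 287.63028119] 10.1333
w port 0.77 [330. 191.] [ 6.107e+02 -6.000e-01  1.340e+02]
w port 0.43 [363. 173.] [595.4  27.5 134. ]
t port 0.81 [326. 204.] [608.2   3.4 134. ]
t port 0.5 [408. 193.] [ 616.  -181.2  134. ]
w cover_pivot 0.55 [385. 234.] [648.6  48.8 135. ]
t cover_pivot 0.56 [304. 188.] [650.6  48.8 135. ]
w cover_knob 0.7 [488. 174.] [593.  117.8 169. ]
w cover_knob 0.65 [363. 174.] [593.1  23.3 169. ]
t cover_knob 0.88 [276. 211.] [594.2 114.8 169. ]
w lug 0.88 [342. 180.] [610.3  14.3  41. ]
t pedestal 0.24 [184. 311.] [415.7 360.2  11. ]
329 182
82 196
```

View pics/w6.png

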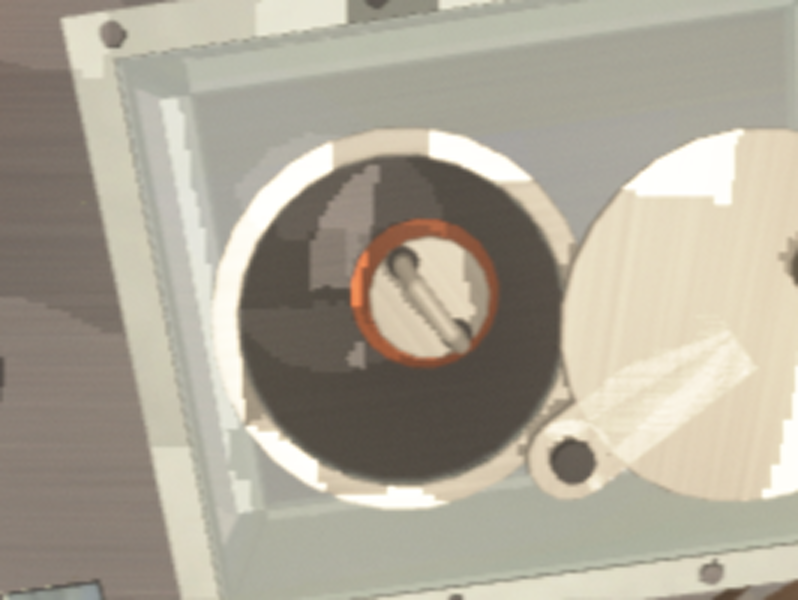

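The view through the open port shows the lug base centred near crop (432,297). The eye runs from foot (403,262) to foot (462,330), and the rim centre is at about (400,318).

```bash
python3 - <<'E'
from h import *
z=np.load("w6.npz");p=dict(K=z["K"],extrinsics=z["extrinsics"]);I=z["I"]
C=lambda u,v,zz:atz(p,(196+(u+.5)/3-.5,82+(v+.5)/3-.5),zz)[:2].round(1)
print("base",C(431,298,49),"ped",C(425,292,41),"rim",C(400,318,134), "feet",C(403,262,49),C(462,330,49))
# network region of the lug; project model outlines for check
g=cv2.cvtColor(I,cv2.COLOR_BGR2HSV)
a=r.snapshot("wrist");L=r.regions_of(a,"lug")[:1]
for l in L: print(l["score"],l["pixels"].sum(),l["xy"])
crop=I[132:222,296:386] ;big=cv2.resize(crop,None,fx=6,fy=6,interpolation=cv2.INTER_CUBIC)
def P(X): return tuple(((proj(p,X)-[296,132]+.5)*6).astype(int).tolist())
o=np.array([*C(431,298,49),41.]);f=C(462,330,49)-C(403,262,49);an=np.arctan2(f[1],f[0]);print(np.degrees(an),o)
raw=big.copy()
for rad,zz in((22.5,49),(23,41)):
    for t in np.linspace(0,6.28,60): cv2.circle(big,P(o*[1,1,0]+[rad*np.cos(t),rad*np.sin(t),zz]),1,(255,0,0),-1)
d=np.array([np.cos(an),np.sin(an),0])
pl=[-16.5*d+[0,0,8],-16.5*d+[0,0,34],-9.5*d+[0,0,44.5],9.5*d+[0,0,44.5],16.5*d+[0,0,34],16.5*d+[0,0,8]]
for i in range(5): cv2.line(big,P(o+pl[i]),P(o+pl[i+1]),(0,0,255),1)
cv2.imwrite("pics/m2.png",np.hstack([raw[:,120:500],big[:,120:500]]))
E
```

```text
base [610.8  10.5] ped [609.3   8.5] rim [607.7  -1.7] feet [5.977e+02 1.000e-01] [622.6  22.1]
0.59 1236 [339.9, 177.9]
41.46169547439802 [610.8  10.5  41. ]
```

View pics/m2.png

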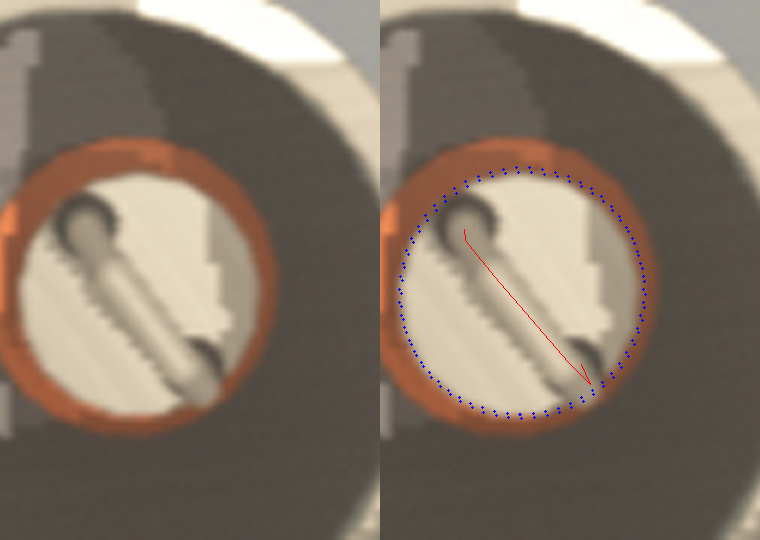

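The overlay confirms the base position (610.8, 10.5) and puts the eye direction a little under the 41° drawn. I'll move over the hook and refine the bar angle meanwhile.

Emit:
carry_out(
  commands=[
    {"jaw":0.05,"spin":0,"translation":[0.022,0.03,0]},
    {"jaw":0.05,"spin":0,"translation":[0.022,0.03,0]},
    {"jaw":0.05,"spin":0,"translation":[0.022,0.03,0]},
    {"jaw":0.05,"spin":0,"translation":[0.022,0.03,0]},
    {"jaw":0.05,"spin":0,"translation":[0.022,0.03,0]},
    {"jaw":0.05,"spin":0,"translation":[0.022,0.03,0]},
    {"jaw":0.05,"spin":0,"translation":[0.022,0.03,0]},
    {"jaw":0.05,"spin":0,"translation":[0.022,0.03,0]},
  ],
)

```text
time: 11.5
tool_pos: [462.8, 236.9, 287.7]
tcp_rot: [180.0, 0.0, 180.0]
ft_force: [0.9, 1.5, -0.3]
finger_gap: 50.0
grip_force: 0.0
```

Emit:
carry_out(
  commands=[
    {"jaw":0.05,"spin":0,"translation":[0.022,0.03,0]},
    {"jaw":0.05,"spin":0,"translation":[0.022,0.03,0]},
    {"jaw":0.05,"spin":0,"translation":[0.022,0.03,0]},
    {"jaw":0.05,"spin":-0.105,"translation":[0,0,0.01]},
    {"jaw":0.05,"spin":-0.105,"translation":[0,0,0.01]},
    {"jaw":0.05,"spin":-0.105,"translation":[0,0,0.01]},
    {"jaw":0.05,"spin":-0.104,"translation":[0,0,0.008]},
    {"jaw":0.05,"spin":0,"translation":[0,0,0]},
  ],
)

```text
time: 12.17
tool_pos: [397.1, 325.3, 247.5]
tcp_rot: [-180.0, -0.2, -155.7]
ft_force: [-0.8, -0.1, -0.8]
finger_gap: 49.9
grip_force: 0.0
```

```bash
python3 - <<'E'
from h import *
s=r.sense();print(s["tool_pos"],s["tcp_rot"],s["time"])
goto([396.5,327,134],114)
z=np.load("w6.npz");p=dict(K=z["K"],extrinsics=z["extrinsics"]);I=z["I"]
g=cv2.cvtColor(I,cv2.COLOR_BGR2GRAY)
# render fit: bar darker than base top; sample profile across bar at several stations
o=np.array([610.8,10.5])
def samp(xy,zz):
    u,v=proj(p,[*xy,zz]);return cv2.getRectSubPix(g.astype(np.float32),(1,1),(float(u),float(v)))[0,0]
for st in(-8,-4,0,4,8):
    d=np.array([np.cos(np.radians(40)),np.sin(np.radians(40))]);n=np.array([-d[1],d[0]])
    print(st,[(int(k),int(samp(o+st*d+k*n,85.5))) for k in range(-9,10)])
E
```

```text
[397.05931956 325.29140682 247.48194173] [-1.79972440e+02 -1.71677833e-01 -1.55678037e+02] 12.1667
shift mm [ -0.5   1.8 113.5] max/row -> 2.8 rows yaxis 114.3 spin 0.006 rad
-8 [(-9, 203), (-8, 204), (-7, 203), (-6, 183), (-5, 156), (-4, 150), (-3, 159), (-2, 176), (-1, 196), (0, 205), (1, 195), (2, 182), (3, 187), (4, 208), (5, 214), (6, 214), (7, 217), (8, 217), (9, 216)]
-4 [(-9, 203), (-8, 205), (-7, 207), (-6, 191), (-5, 167), (-4, 152), (-3, 161), (-2, 179), (-1, 199), (0, 205), (1, 192), (2, 180), (3, 189), (4, 206), (5, 214), (6, 214), (7, 217), (8, 217), (9, 215)]
0 [(-9, 203), (-8, 205), (-7, 208), (-6, 203), (-5, 181), (-4, 157), (-3, 164), (-2, 183), (-1, 202), (0, 203), (1, 189), (2, 177), (3, 183), (4, 207), (5, 214), (6, 216), (7, 217), (8, 218), (9, 214)]
4 [(-9, 203), (-8, 206), (-7, 209), (-6, 202), (-5, 175), (-4, 156), (-3, 168), (-2, 186), (-1, 202), (0, 203), (1, 186), (2, 176), (3, 189), (4, 209), (5, 214), (6, 215), (7, 218), (8, 217), (9, 214)]
8 [(-9, 204), (-8, 208), (-7, 209), (-6, 202), (-5, 181), (-4, 163), (-3, 171), (-2, 190), (-1, 207), (0, 199), (1, 178), (2, 145), (3, 98), (4, 117), (5, 165), (6, 207), (7, 213), (8, 214), (9, 211)]
```

Emit:
carry_out(
  commands=[
    {"jaw":0.05,"spin":0,"translation":[0,0.0018,0.02]},
    {"jaw":0.05,"spin":0,"translation":[0,0,0.03]},
    {"jaw":0.05,"spin":0,"translation":[0,0,0.03]},
    {"jaw":0.05,"spin":0,"translation":[0,0,0.02]},
    {"jaw":0.05,"spin":0,"translation":[0,0,0.0095]},
    {"jaw":0.05,"spin":0,"translation":[0,0,0.004]},
    {"jaw":0.05,"spin":0,"translation":[0,0,0]},
    {"jaw":0.05,"spin":0,"translation":[0,0,0]},
  ],
)

```text
time: 12.83
tool_pos: [398.2, 327.9, 137.7]
tcp_rot: [180.0, 0.1, -156.0]
ft_force: [0.3, 0.6, -0.5]
finger_gap: 49.7
grip_force: 0.0
```

Emit:
carry_out(
  commands=[
    {"jaw":0.01,"spin":0,"translation":[0,0,0]},
    {"jaw":0.01,"spin":0,"translation":[0,0,0]},
    {"jaw":0.01,"spin":0,"translation":[0,0,0]},
    {"jaw":0.01,"spin":0,"translation":[0,0,0]},
    {"jaw":0.01,"spin":0,"translation":[0,0,0]},
    {"jaw":0.01,"spin":0,"translation":[0,0,0]},
    {"jaw":0.01,"spin":0,"translation":[0,0,0]},
    {"jaw":0.01,"spin":0,"translation":[0,0,0]},
  ],
  squeeze=60,
)

```text
time: 13.5
tool_pos: [398.2, 327.9, 137.7]
tcp_rot: [180.0, 0.2, -156.0]
ft_force: [-1.0, -0.7, 6.4]
finger_gap: 23.2
grip_force: 58.6
```

```bash
python3 -c "
from h import *
s=r.sense();print(s['tool_pos'],s['tcp_rot'],s['time'],s['finger_gap'],s['joint_pos'])
t=np.array(s['tool_pos']);goto(t+[0,0,10]); goto(t+[-75,-4,10])"
```

```text
[398.23001473 327.93818387 137.74028132] [ 1.79973568e+02  1.59215484e-01 -1.55990838e+02] 13.5 23.166298243003645 [ 3.37758961e+01 -2.03131193e+00  1.05022600e+02 -9.86169222e-04
  7.68473202e+01 -8.02330791e+01]
shift mm [ -0.   0. -10.] max/row -> 0.2 rows yaxis 114.0
shift mm [ 70.1  26.9 -10.2] max/row -> 1.7 rows yaxis 114.0
```

Emit:
carry_out(
  commands=[
    {"jaw":0.01,"spin":0,"translation":[0,0,-0.005]},
    {"jaw":0.01,"spin":0,"translation":[0,0,-0.005]},
    {"jaw":0.01,"spin":0,"translation":[0,0,0]},
    {"jaw":0.01,"spin":0,"translation":[0.008,0.003,0]},
    {"jaw":0.01,"spin":0,"translation":[0.014,0.0054,0]},
    {"jaw":0.01,"spin":0,"translation":[0.016,0.0062,0]},
    {"jaw":0.01,"spin":0,"translation":[0.016,0.0062,0]},
    {"jaw":0.01,"spin":0,"translation":[0.016,0.0062,0]},
  ],
)

```text
time: 14.17
tool_pos: [320.8, 323.1, 145.4]
tcp_rot: [-180.0, -0.1, -156.0]
ft_force: [-0.2, -0.6, -1.7]
finger_gap: 23.5
grip_force: 58.8
```

Emit:
carry_out(
  commands=[
    {"jaw":0.01,"spin":0,"translation":[0.006,0.002,0]},
    {"jaw":0.01,"spin":0,"translation":[0,0,-0.02]},
    {"jaw":0.01,"spin":0,"translation":[0,0,-0.035]},
    {"jaw":0.01,"spin":0,"translation":[0,0,-0.035]},
    {"jaw":0.01,"spin":0,"translation":[0,0,-0.035]},
    {"jaw":0.01,"spin":0,"translation":[0,0,-0.03]},
    {"jaw":0.01,"spin":0,"translation":[0,0,0]},
    {"jaw":0.01,"spin":0,"translation":[0,0,0]},
  ],
)

```text
time: 14.83
tool_pos: [316.9, 323.6, 303.1]
tcp_rot: [179.9, 0.2, -156.0]
ft_force: [-0.0, -0.3, -2.3]
finger_gap: 22.9
grip_force: 59.1
```

```bash
python3 -c "
from h import *
s=r.sense();print(s['tool_pos'],s['tcp_rot'],s['time'],s['finger_gap'],s['ft_force'])
h=np.array([np.cos(np.radians(128)),np.sin(np.radians(128))]);L=np.array([611,10.3])
for k in(29,10): print(k,L-k*h)
goto([*(L-29*h),300],-52)
for n in('scene','top'):
    p=r.snapshot(n);print(n,[(q['score'],q['xy']) for q in r.landmark_of(p,'hook')[:2]],proj(p,np.array(s['tool_pos'])-[0,0,19.7]))
"
```

```text
[316.92589638 323.55336944 303.12048633] [ 179.9384356     0.24741751 -155.98067727] 14.8333 22.90993783398424 [-0.01242666 -0.30663905 -2.28817717]
29 [628.85418278 -12.55231185]
10 [617.15661475   2.41989246]
shift mm [-148.1 -434.     3.3] max/row -> 10.6 rows yaxis 114.0 spin -0.244 rad
scene [(0.95, [106.4, 187.7]), (0.72, [162.1, 222.0])] [109.15745136 187.94805832]
top [(0.46, [171.5, 352.7]), (0.34, [277.5, 210.1])] [169.93183476 350.54060111]
```

Emit:
carry_out(
  commands=[
    {"jaw":0.01,"spin":0,"translation":[-0.0123,-0.0362,0]},
    {"jaw":0.01,"spin":0,"translation":[-0.0123,-0.0362,0]},
    {"jaw":0.01,"spin":0,"translation":[-0.0123,-0.0362,0]},
    {"jaw":0.01,"spin":0,"translation":[-0.0123,-0.0362,0]},
    {"jaw":0.01,"spin":0,"translation":[-0.0123,-0.0362,0]},
    {"jaw":0.01,"spin":0,"translation":[-0.0123,-0.0362,0]},
    {"jaw":0.01,"spin":0,"translation":[-0.0123,-0.0362,0]},
    {"jaw":0.01,"spin":0,"translation":[-0.0123,-0.0362,0]},
  ],
)

```text
time: 15.7
tool_pos: [524.1, 96.6, 299.1]
tcp_rot: [179.9, -0.1, -156.0]
ft_force: [-0.5, 1.7, -0.9]
finger_gap: 23.3
grip_force: 59.3
```

Emit:
carry_out(
  commands=[
    {"jaw":0.01,"spin":0,"translation":[-0.0123,-0.0362,0]},
    {"jaw":0.01,"spin":0,"translation":[-0.0123,-0.0362,0]},
    {"jaw":0.01,"spin":0,"translation":[-0.0123,-0.0362,0]},
    {"jaw":0.01,"spin":0,"translation":[-0.0123,-0.0362,0]},
    {"jaw":0.01,"spin":0.12,"translation":[0,0,0]},
    {"jaw":0.01,"spin":0.12,"translation":[0,0,0]},
    {"jaw":0.01,"spin":0.12,"translation":[0,0,0]},
    {"jaw":0.01,"spin":0.12,"translation":[0,0,0]},
  ],
)

```text
time: 16.37
tool_pos: [627.1, -14.2, 298.3]
tcp_rot: [180.0, -0.2, 176.1]
ft_force: [0.8, -0.6, -1.2]
finger_gap: 23.1
grip_force: 59.7
```

Emit:
carry_out(
  commands=[
    {"jaw":0.01,"spin":0.12,"translation":[0,0,0]},
    {"jaw":0.01,"spin":0.12,"translation":[0,0,0]},
    {"jaw":0.01,"spin":0.12,"translation":[0,0,0]},
    {"jaw":0.01,"spin":0.12,"translation":[0,0,0]},
    {"jaw":0.01,"spin":0.12,"translation":[0,0,0]},
    {"jaw":0.01,"spin":0.12,"translation":[0,0,0]},
    {"jaw":0.01,"spin":0.12,"translation":[0,0,0]},
    {"jaw":0.01,"spin":0.12,"translation":[0,0,0]},
  ],
)

```text
time: 17.03
tool_pos: [626.9, -13.8, 298.7]
tcp_rot: [-179.8, -0.1, 121.2]
ft_force: [-0.6, -0.5, -1.7]
finger_gap: 23.1
grip_force: 59.7
```

Emit:
carry_out(
  commands=[
    {"jaw":0.01,"spin":0.12,"translation":[0,0,0]},
    {"jaw":0.01,"spin":0.12,"translation":[0,0,0]},
    {"jaw":0.01,"spin":0.12,"translation":[0,0,0]},
    {"jaw":0.01,"spin":0.12,"translation":[0,0,0]},
    {"jaw":0.01,"spin":0.12,"translation":[0,0,0]},
    {"jaw":0.01,"spin":0.12,"translation":[0,0,0]},
    {"jaw":0.01,"spin":0.12,"translation":[0,0,0]},
    {"jaw":0.01,"spin":0.12,"translation":[0,0,0]},
  ],
)

```text
time: 17.7
tool_pos: [626.9, -13.8, 298.7]
tcp_rot: [-179.8, 0.1, 66.2]
ft_force: [-0.5, -0.2, -2.0]
finger_gap: 23.4
grip_force: 59.7
```

Emit:
carry_out(
  commands=[
    {"jaw":0.01,"spin":0.12,"translation":[0,0,0]},
    {"jaw":0.01,"spin":0.12,"translation":[0,0,0]},
    {"jaw":0.01,"spin":0.12,"translation":[0,0,0]},
    {"jaw":0.01,"spin":0.12,"translation":[0,0,0]},
    {"jaw":0.01,"spin":0.017,"translation":[0,0,0]},
    {"jaw":0.01,"spin":0,"translation":[0,0,0]},
    {"jaw":0.01,"spin":0,"translation":[0,0,0]},
    {"jaw":0.01,"spin":0,"translation":[0,0,0]},
  ],
)

```text
time: 18.37
tool_pos: [627.5, -13.8, 300.4]
tcp_rot: [-180.0, 0.0, 38.2]
ft_force: [-0.1, -0.1, -1.1]
finger_gap: 23.4
grip_force: 59.7
```

```bash
cat > st.py <<'E'
from h import *
import sys
s=r.sense();print(np.round(s['tool_pos'],1),np.round(s['tcp_rot'],1),round(s['time'],2),round(s['finger_gap'],1),np.round(s['ft_force'],1),np.round(s['joint_pos'],0))
E
python3 - <<'E'
from h import *
import st
goto([628.9,-12.6,300],-52)
p=r.snapshot("wrist")
for t,z in(("lug",41),("port",134)):
    for q in r.landmark_of(p,t)[:2]: print(t,q["score"],np.round(q["xy"]),atz(p,q["xy"],z).round(1))
# where does the hook J appear vs expected?  colour-agnostic: skip
E
```

```text
[627.5 -13.8 300.4] [-180.     0.    38.2] 18.37 23.4 [-0.1 -0.1 -1.1] [-6. 11. 74. -0. 95. 46.]
shift mm [ 1.8 -0.1  0.4] max/row -> 0.0 rows yaxis -51.8 spin 0.003 rad
lug 0.68 [303. 197.] [615.7  11.1  41. ]
port 0.71 [305. 226.] [610.6  -2.2 134. ]
port 0.39 [151. 273.] [481.4  86.1 134. ]
```

Emit:
carry_out(
  commands=[
    {"jaw":0.01,"spin":0,"translation":[0.0018,0,0.01]},
    {"jaw":0.01,"spin":0,"translation":[0,0,0.02]},
    {"jaw":0.01,"spin":0,"translation":[0,0,0.025]},
    {"jaw":0.01,"spin":0,"translation":[0,0,0.025]},
    {"jaw":0.01,"spin":0,"translation":[0,0,0.02]},
    {"jaw":0.01,"spin":0,"translation":[0,0,0.015]},
    {"jaw":0.01,"spin":0,"translation":[0,0,0.008]},
    {"jaw":0.01,"spin":0,"translation":[0,0,0.0037]},
  ],
)

```text
time: 19.18
tool_pos: [628.0, -12.6, 171.9]
tcp_rot: [-179.9, 0.1, 38.1]
ft_force: [1.0, 0.3, -1.8]
finger_gap: 23.3
grip_force: 59.7
```

Emit:
carry_out(
  commands=[
    {"jaw":0.01,"spin":0,"translation":[0,0,0]},
    {"jaw":0.01,"spin":0,"translation":[0,0,0]},
    {"jaw":0.01,"spin":0,"translation":[0,0,0]},
    {"jaw":0.01,"spin":0,"translation":[0,0,0]},
    {"jaw":0.01,"spin":0,"translation":[0,0,0]},
    {"jaw":0.01,"spin":0,"translation":[0,0,0]},
    {"jaw":0.01,"spin":0,"translation":[0,0,0]},
    {"jaw":0.01,"spin":0,"translation":[0,0,0]},
  ],
)

```text
time: 19.85
tool_pos: [629.2, -12.7, 174.5]
tcp_rot: [180.0, -0.0, 38.0]
ft_force: [1.1, -0.3, -1.5]
finger_gap: 23.0
grip_force: 59.7
```

```bash
python3 - <<'E'
from h import *
import st
goto([628.9,-12.6,173.7],-52)
goto([617.2,2.4,173.7],-52)
p=r.snapshot("scene");t=np.array(r.sense()["tool_pos"]);o=t-[0,0,19.7]
u,v=proj(p,[615,0,75]).astype(int)
B=cv2.resize(p["pixels"][v-30:v+20,u-33:u+33],None,fx=12,fy=12,interpolation=cv2.INTER_CUBIC);raw=B.copy()
P=lambda X:tuple(((proj(p,X)-[u-33,v-30]+.5)*12).astype(int).tolist())
h=np.array([np.cos(np.radians(128)),np.sin(np.radians(128)),0]);e=np.array([h[1],-h[0],0]);L=np.array([611,10.3,41])
J=[[0,-20],[0,-86],[5,-92],[15,-92],[20.5,-80]]
for a,b in zip(J,J[1:]):cv2.line(B,P(o+a[0]*h+[0,0,a[1]]),P(o+b[0]*h+[0,0,b[1]]),(0,0,255),1)
pl=[-16.5*e+[0,0,8],-16.5*e+[0,0,34],-9.5*e+[0,0,44.5],9.5*e+[0,0,44.5],16.5*e+[0,0,34],16.5*e+[0,0,8]]
for a,b in zip(pl,pl[1:]):cv2.line(B,P(L+a),P(L+b),(255,0,0),1)
cv2.imwrite("pics/s7.png",cv2.resize(np.vstack([raw,B]),(396,600)) if 0 else np.hstack([raw[:,200:600],B[:,200:600]]))
E
```

```text
[629.2 -12.7 174.5] [180.  -0.  38.] 19.85 23.0 [ 1.1 -0.3 -1.5] [-6. 14. 84. -0. 82. 46.]
shift mm [-0.1 -0.3  0.8] max/row -> 0.0 rows yaxis -52.0 spin 0.001 rad
shift mm [ -0.1 -19.3   0.8] max/row -> 0.5 rows yaxis -52.0 spin 0.001 rad
```

View pics/s7.png

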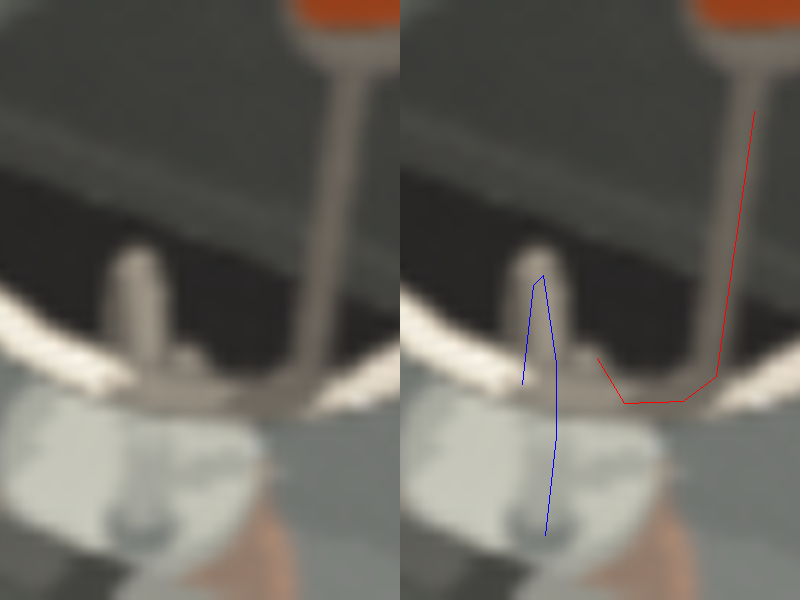

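The picture shows the J's tip (190,350) just beside the eye (137,250), level with the opening, and the model overlay agrees to 1–2 mm. I'll slide it in by 19 mm and lift.

Emit:
carry_out(
  commands=[
    {"jaw":0.01,"spin":0,"translation":[0,-0.003,0.0005]},
    {"jaw":0.01,"spin":0,"translation":[0,-0.004,0]},
    {"jaw":0.01,"spin":0,"translation":[0,-0.004,0]},
    {"jaw":0.01,"spin":0,"translation":[0,-0.004,0]},
    {"jaw":0.01,"spin":0,"translation":[0,-0.003,0]},
    {"jaw":0.01,"spin":0,"translation":[0,-0.001,0]},
    {"jaw":0.01,"spin":0,"translation":[0,0,0]},
    {"jaw":0.01,"spin":0,"translation":[0,0,0]},
  ],
)

```text
time: 20.57
tool_pos: [617.4, 2.3, 173.9]
tcp_rot: [180.0, -0.0, 38.0]
ft_force: [-0.1, -0.2, -0.8]
finger_gap: 22.7
grip_force: 59.7
```

Emit:
carry_out(
  commands=[
    {"jaw":0.01,"spin":0,"translation":[0,0,-0.004]},
    {"jaw":0.01,"spin":0,"translation":[0,0,-0.004]},
    {"jaw":0.01,"spin":0,"translation":[0,0,-0.003]},
    {"jaw":0.01,"spin":0,"translation":[0,0,-0.003]},
    {"jaw":0.01,"spin":0,"translation":[0,0,-0.003]},
    {"jaw":0.01,"spin":0,"translation":[0,0,-0.003]},
    {"jaw":0.01,"spin":0,"translation":[0,0,-0.003]},
    {"jaw":0.01,"spin":0,"translation":[0,0,0]},
  ],
)

```text
time: 21.23
tool_pos: [617.6, 2.2, 197.4]
tcp_rot: [180.0, -0.0, 38.0]
ft_force: [-0.3, -0.9, -2.7]
finger_gap: 23.8
grip_force: 59.6
```

```bash
python3 - <<'E'
from h import *
import st
for k in range(2):
    p=r.snapshot("wrist")
print(np.round(r.sense()["ft_force"],1))
for n in("wrist","scene","top"):
    p=r.snapshot(n)
    for q in r.landmark_of(p,"lug")[:1]: print(n,q["score"],np.round(q["xy"]),[atz(p,q["xy"],z).round(1).tolist() for z in(41,54)])
E
```

```text
[617.6   2.2 197.4] [180.  -0.  38.] 21.23 23.8 [-0.3 -0.9 -2.7] [-5. 11. 85.  0. 84. 47.]
[ 0.5 -0.2 -2.9]
wrist 0.85 [315. 218.] [[614.3, 11.6, 41.0], [616.7, 13.0, 54.0]]
scene 0.41 [354. 249.] [[612.9, 20.9, 41.0], [603.3, 16.0, 54.0]]
top 0.83 [326. 212.] [[615.0, 1.6, 41.0], [611.5, 2.2, 54.0]]
```

Emit:
carry_out(
  commands=[
    {"jaw":0.01,"spin":0,"translation":[-0.0005,0.0007,-0.005]},
    {"jaw":0.01,"spin":0,"translation":[-0.0007,0.0009,-0.01]},
    {"jaw":0.01,"spin":0,"translation":[-0.0007,0.0009,-0.012]},
    {"jaw":0.01,"spin":0,"translation":[-0.0007,0.0009,-0.012]},
    {"jaw":0.01,"spin":0,"translation":[-0.0007,0.0009,-0.012]},
    {"jaw":0.01,"spin":0,"translation":[-0.0007,0.0009,-0.012]},
    {"jaw":0.01,"spin":0,"translation":[-0.0005,0.0006,-0.012]},
    {"jaw":0.01,"spin":0,"translation":[0,0,-0.012]},
  ],
)

```text
time: 22.3
tool_pos: [617.6, -5.3, 285.6]
tcp_rot: [180.0, -0.0, 38.0]
ft_force: [0.1, -0.0, -2.6]
finger_gap: 23.2
grip_force: 59.5
```

Emit:
carry_out(
  commands=[
    {"jaw":0.01,"spin":0,"translation":[0,0,-0.012]},
    {"jaw":0.01,"spin":0,"translation":[0,0,-0.012]},
    {"jaw":0.01,"spin":0,"translation":[0,0,-0.01]},
    {"jaw":0.01,"spin":0,"translation":[0,0,-0.008]},
    {"jaw":0.01,"spin":0,"translation":[0,0,-0.004]},
    {"jaw":0.01,"spin":0,"translation":[0,0,0]},
    {"jaw":0.01,"spin":0,"translation":[0,0,0]},
    {"jaw":0.01,"spin":0,"translation":[0,0,0]},
  ],
)

```text
time: 22.97
tool_pos: [617.1, -5.1, 328.8]
tcp_rot: [-179.9, 0.1, 38.0]
ft_force: [-0.2, -0.8, -3.2]
finger_gap: 23.4
grip_force: 59.5
```

```bash
python3 - <<'E'
from h import *
import st
t=np.array(r.sense()["tool_pos"]);zl=t[2]-19.7-89-41;h=np.array([np.cos(np.radians(128)),np.sin(np.radians(128))]);L=[*(t[:2]+10*h),zl];print("lug exp",np.round(L,1))
P={n:r.snapshot(n) for n in("scene","top")}
for n,p in P.items():
    print(n,proj(p,L).round(1),[(q["score"],np.round(q["xy"],1)) for q in r.landmark_of(p,"lug")[:2]])
    q=r.regions_of(p,"chill_plate")[0]
    m=q["pixels"].astype(np.uint8);c=max(cv2.findContours(m,0,1)[0],key=cv2.contourArea);W=np.array([atz(p,x,18)[:2] for x in c[:,0]],np.float32);print("plate",q["score"],cv2.minAreaRect(W))
    for t2 in("rod_tin","spray_can"):print(t2,[(a["score"],atz(p,a["xy"],0).round()) for a in r.landmark_of(p,t2)[:1]])
E
```

```text
[617.1  -5.1 328.8] [-1.799e+02  1.000e-01  3.800e+01] 22.97 23.4 [-0.2 -0.8 -3.2] [-5.  9. 73.  0. 98. 47.]
lug exp [611.    2.8 179.1]
scene [366.8 207. ] [(0.66, array([364.6, 205.9])), (0.46, array([378.4, 151.6]))]
plate 0.67 ((470.7235412597656, -224.13023376464844), (110.73674011230469, 117.9203109741211), 87.95042419433594)
rod_tin [(0.71, array([402., -65.,   0.]))]
spray_can [(0.7, array([398., -72.,   0.]))]
top [326.8 197. ] [(0.79, array([327. , 199.8])), (0.28, array([423.7, 265.1]))]
plate 0.78 ((474.1404113769531, -225.36276245117188), (114.76807403564453, 111.7724838256836), 87.5974349975586)
rod_tin []
spray_can [(0.43, array([412., 345.,   0.]))]
```

Emit:
carry_out(
  commands=[
    {"jaw":0.01,"spin":0,"translation":[-0.0037,0.0014,0]},
    {"jaw":0.01,"spin":0,"translation":[-0.0073,0.0027,0]},
    {"jaw":0.01,"spin":0,"translation":[-0.011,0.0041,0]},
    {"jaw":0.01,"spin":0,"translation":[-0.0146,0.0054,0]},
    {"jaw":0.01,"spin":0,"translation":[-0.0146,0.0054,0]},
    {"jaw":0.01,"spin":0,"translation":[-0.0146,0.0054,0]},
    {"jaw":0.01,"spin":0,"translation":[-0.0146,0.0054,0]},
    {"jaw":0.01,"spin":0,"translation":[-0.0146,0.0054,0]},
  ],
)

```text
time: 24.13
tool_pos: [563.1, -93.3, 330.0]
tcp_rot: [180.0, -0.0, 38.0]
ft_force: [-0.1, -0.1, -3.8]
finger_gap: 23.6
grip_force: 59.5
```

Emit:
carry_out(
  commands=[
    {"jaw":0.01,"spin":0,"translation":[-0.0146,0.0054,0]},
    {"jaw":0.01,"spin":0,"translation":[-0.0146,0.0054,0]},
    {"jaw":0.01,"spin":0,"translation":[-0.0146,0.0054,0]},
    {"jaw":0.01,"spin":0,"translation":[-0.0146,0.0054,0]},
    {"jaw":0.01,"spin":0,"translation":[-0.0146,0.0054,0]},
    {"jaw":0.01,"spin":0,"translation":[-0.0146,0.0054,0]},
    {"jaw":0.01,"spin":0,"translation":[-0.0146,0.0054,0]},
    {"jaw":0.01,"spin":0,"translation":[-0.0146,0.0054,0]},
  ],
)

```text
time: 24.8
tool_pos: [497.4, -199.0, 330.0]
tcp_rot: [180.0, -0.0, 38.0]
ft_force: [-0.0, -0.1, -2.3]
finger_gap: 23.4
grip_force: 59.5
```

Emit:
carry_out(
  commands=[
    {"jaw":0.01,"spin":0,"translation":[-0.0146,0.0054,0]},
    {"jaw":0.01,"spin":0,"translation":[-0.011,0.0041,0]},
    {"jaw":0.01,"spin":0,"translation":[-0.0073,0.0027,0]},
    {"jaw":0.01,"spin":0,"translation":[-0.0037,0.0014,0]},
    {"jaw":0.01,"spin":0,"translation":[0,0,0]},
    {"jaw":0.01,"spin":0,"translation":[0,0,0]},
    {"jaw":0.01,"spin":0,"translation":[0,0,0]},
    {"jaw":0.01,"spin":0,"translation":[0,0,0]},
  ],
)

```text
time: 25.47
tool_pos: [478.8, -230.0, 329.7]
tcp_rot: [-180.0, -0.0, 38.1]
ft_force: [-0.0, 0.6, -3.7]
finger_gap: 23.2
grip_force: 59.5
```

```bash
cat > lug.py <<'E'
from h import *
import st
t=np.array(r.sense()["tool_pos"]);zl=t[2]-19.7-89-41;h=np.array([np.cos(np.radians(128)),np.sin(np.radians(128))]);L=[*(t[:2]+10*h),zl];print("lug exp",np.round(L,1))
for n in("scene","top","wrist"):
    p=r.snapshot(n);print(n,proj(p,L).round(1),[(round(q["score"],2),np.round(q["xy"],1),atz(p,q["xy"],L[2])[:2].round(1),atz(p,q["xy"],18)[:2].round(1)) for q in r.landmark_of(p,"lug")[:2]])
E
python3 lug.py; python3 -c "
from h import *
goto([478,-231,328])"
```

```text
[ 478.8 -230.   329.7] [-180.    -0.    38.1] 25.47 23.2 [-0.   0.6 -3.7] [-31.  -4.  87.   0.  97.  21.]
lug exp [ 472.7 -222.1  180. ]
scene [444.9 318.5] [(0.83, array([441.3, 316.1]), array([ 473.5, -215.5]), array([ 584.7, -194.6]))]
top [440.1 249.2] [(0.47, array([441. , 250.6]), array([ 469.5, -223.5]), array([ 498.2, -265.7]))]
wrist [314.2 223.2] [(0.8, array([312.8, 219.4]), array([ 474.6, -219.1]), array([ 442.6, -236. ])), (0.15, array([321.4, 194.7]), array([ 496.4, -211.7]), array([ 476.5, -224.5]))]
shift mm [-0.8  0.1  1.7] max/row -> 0.0 rows yaxis -51.9
```

Emit:
carry_out(
  commands=[
    {"jaw":0.01,"spin":0,"translation":[0,0,0.01]},
    {"jaw":0.01,"spin":0,"translation":[0,0,0.02]},
    {"jaw":0.01,"spin":0,"translation":[0,0,0.025]},
    {"jaw":0.01,"spin":0,"translation":[0,0,0.025]},
    {"jaw":0.01,"spin":0,"translation":[0,0,0.025]},
    {"jaw":0.01,"spin":0,"translation":[0,0,0.022]},
    {"jaw":0.01,"spin":0,"translation":[0,0,0.014]},
    {"jaw":0.01,"spin":0,"translation":[0,0,0.008]},
  ],
)

```text
time: 26.43
tool_pos: [476.9, -229.7, 177.2]
tcp_rot: [-179.8, 0.1, 38.0]
ft_force: [-0.1, -0.7, -3.5]
finger_gap: 23.1
grip_force: 59.5
```

Emit:
carry_out(
  commands=[
    {"jaw":0.01,"spin":0,"translation":[0,0,0.002]},
    {"jaw":0.01,"spin":0,"translation":[0,0,0.002]},
    {"jaw":0.01,"spin":0,"translation":[0,0,0.002]},
    {"jaw":0.01,"spin":0,"translation":[0,0,0.002]},
    {"jaw":0.01,"spin":0,"translation":[0,0,0.002]},
    {"jaw":0.01,"spin":0,"translation":[0,0,0.002]},
    {"jaw":0.01,"spin":0,"translation":[0,0,0.002]},
    {"jaw":0.01,"spin":0,"translation":[0,0,0.002]},
  ],
)

```text
time: 27.1
tool_pos: [478.8, -230.8, 165.1]
tcp_rot: [180.0, -0.0, 38.0]
ft_force: [0.4, -0.1, -1.8]
finger_gap: 23.4
grip_force: 59.6
```

Emit:
carry_out(
  commands=[
    {"jaw":0.01,"spin":0,"translation":[0,0,0.002]},
    {"jaw":0.01,"spin":0,"translation":[0,0,0.002]},
    {"jaw":0.01,"spin":0,"translation":[0,0,0.002]},
    {"jaw":0.01,"spin":0,"translation":[0,0,0.002]},
    {"jaw":0.01,"spin":0,"translation":[0,0,0.003]},
    {"jaw":0.01,"spin":0,"translation":[0,0,0.002]},
    {"jaw":0.01,"spin":0,"translation":[0,0,0]},
    {"jaw":0.01,"spin":0,"translation":[0,0,0]},
  ],
)

```text
time: 27.77
tool_pos: [478.4, -230.5, 151.6]
tcp_rot: [-180.0, 0.0, 38.0]
ft_force: [-0.7, -0.2, -2.3]
finger_gap: 23.1
grip_force: 59.6
```

```bash
python3 lug.py
```

```text
[ 478.4 -230.5  151.6] [-180.    0.   38.] 27.77 23.1 [-0.7 -0.2 -2.3] [-31.  -0. 102.   0.  79.  21.]
lug exp [ 472.2 -222.6    1.9]
scene [426.3 371.9] [(0.95, array([425.3, 365.7]), array([ 482.2, -215.5]), array([ 473.2, -217.2]))]
top [423.6 264.1] [(0.69, array([406.6, 195.4]), array([ 649.5, -205.6]), array([ 644.7, -202.2])), (0.44, array([427.1, 264.4]), array([ 470.6, -231.1]), array([ 468.1, -227.4]))]
wrist [313.9 223.5] [(0.66, array([316.3, 225.1]), array([ 472.3, -225.2]), array([ 475.6, -223.2]))]
```

Emit:
carry_out(
  commands=[
    {"jaw":0.01,"spin":0,"translation":[0,0.003,0]},
    {"jaw":0.01,"spin":0,"translation":[0,0.005,0]},
    {"jaw":0.01,"spin":0,"translation":[0,0.006,0]},
    {"jaw":0.01,"spin":0,"translation":[0,0.006,0]},
    {"jaw":0.01,"spin":0,"translation":[0,0.006,0]},
    {"jaw":0.01,"spin":0,"translation":[0,0.005,0]},
    {"jaw":0.01,"spin":0,"translation":[0,0.002,0]},
    {"jaw":0.01,"spin":0,"translation":[0,0,0]},
  ],
)

```text
time: 28.73
tool_pos: [499.1, -257.1, 151.7]
tcp_rot: [-180.0, 0.0, 38.0]
ft_force: [-0.9, 0.5, -0.9]
finger_gap: 23.2
grip_force: 59.7
```

```bash
python3 lug.py
```

```text
[ 499.1 -257.1  151.7] [-180.    0.   38.] 28.73 23.2 [-0.9  0.5 -0.9] [-32.   4.  97.  -0.  79.  20.]
lug exp [ 492.9 -249.2    2. ]
scene [444.6 370.9] [(0.78, array([426.2, 365.8]), array([ 482.9, -217. ]), array([ 473.9, -218.6]))]
top [433.1 254.7] [(0.69, array([427.7, 264. ]), array([ 471.4, -232.6]), array([ 468.9, -228.9]))]
wrist [315.2 223.6] [(0.67, array([275.4, 224.9]), array([ 470.4, -222.4]), array([ 474.9, -222. ]))]
```

Emit:
carry_out(
  commands=[
    {"jaw":0.01,"spin":0,"translation":[0,0,-0.015]},
    {"jaw":0.01,"spin":0,"translation":[0,0,-0.03]},
    {"jaw":0.01,"spin":0,"translation":[0,0,-0.035]},
    {"jaw":0.01,"spin":0,"translation":[0,0,-0.04]},
    {"jaw":0.01,"spin":0,"translation":[0,0,-0.04]},
    {"jaw":0.01,"spin":0,"translation":[0,0,-0.038]},
    {"jaw":0.01,"spin":0,"translation":[0,0,0]},
    {"jaw":0.01,"spin":0,"translation":[0.0136,-0.0355,0]},
  ],
)

```text
time: 29.7
tool_pos: [489.1, -224.4, 351.8]
tcp_rot: [179.7, -0.0, 37.8]
ft_force: [0.8, 1.1, -2.5]
finger_gap: 23.4
grip_force: 60.2
```

Emit:
carry_out(
  commands=[
    {"jaw":0.01,"spin":0,"translation":[0.0136,-0.0355,0]},
    {"jaw":0.01,"spin":0,"translation":[0.0136,-0.0355,0]},
    {"jaw":0.01,"spin":0,"translation":[0.0136,-0.0355,0]},
    {"jaw":0.01,"spin":0,"translation":[0.0136,-0.0355,0]},
    {"jaw":0.01,"spin":0,"translation":[0.0136,-0.0355,0]},
    {"jaw":0.01,"spin":0,"translation":[0.0136,-0.0355,0]},
    {"jaw":0.01,"spin":0,"translation":[0.0136,-0.0355,0]},
    {"jaw":0.01,"spin":0,"translation":[0.0136,-0.0355,0]},
  ],
)

```text
time: 30.37
tool_pos: [397.3, 72.0, 349.8]
tcp_rot: [180.0, -0.0, 38.0]
ft_force: [0.7, 1.0, -1.4]
finger_gap: 23.4
grip_force: 60.1
```

Emit:
carry_out(
  commands=[
    {"jaw":0.01,"spin":0,"translation":[0.0136,-0.0355,0]},
    {"jaw":0.01,"spin":0,"translation":[0.0136,-0.0355,0]},
    {"jaw":0.01,"spin":0,"translation":[0.0136,-0.0355,0]},
    {"jaw":0.01,"spin":0,"translation":[0.0136,-0.0355,0]},
    {"jaw":0.01,"spin":0,"translation":[0.0136,-0.0355,0]},
    {"jaw":0.01,"spin":0,"translation":[0.0136,-0.0355,0]},
    {"jaw":0.01,"spin":0,"translation":[0.0136,-0.0355,0]},
    {"jaw":0.01,"spin":0,"translation":[0,0,0]},
  ],
)

```text
time: 31.03
tool_pos: [317.2, 329.9, 349.1]
tcp_rot: [-179.8, -0.0, 38.4]
ft_force: [-0.0, 0.1, -2.0]
finger_gap: 23.2
grip_force: 60.4
```

Emit:
carry_out(
  commands=[
    {"jaw":0.01,"spin":-0.12,"translation":[0,0,0]},
    {"jaw":0.01,"spin":-0.12,"translation":[0,0,0]},
    {"jaw":0.01,"spin":-0.12,"translation":[0,0,0]},
    {"jaw":0.01,"spin":-0.12,"translation":[0,0,0]},
    {"jaw":0.01,"spin":-0.12,"translation":[0,0,0]},
    {"jaw":0.01,"spin":-0.12,"translation":[0,0,0]},
    {"jaw":0.01,"spin":-0.12,"translation":[0,0,0]},
    {"jaw":0.01,"spin":-0.12,"translation":[0,0,0]},
  ],
)

```text
time: 31.7
tool_pos: [320.1, 324.8, 349.6]
tcp_rot: [180.0, -0.0, 93.4]
ft_force: [0.7, 0.4, -1.4]
finger_gap: 23.5
grip_force: 60.4
```

Emit:
carry_out(
  commands=[
    {"jaw":0.01,"spin":-0.12,"translation":[0,0,0]},
    {"jaw":0.01,"spin":-0.12,"translation":[0,0,0]},
    {"jaw":0.01,"spin":-0.12,"translation":[0,0,0]},
    {"jaw":0.01,"spin":-0.12,"translation":[0,0,0]},
    {"jaw":0.01,"spin":-0.12,"translation":[0,0,0]},
    {"jaw":0.01,"spin":-0.12,"translation":[0,0,0]},
    {"jaw":0.01,"spin":-0.12,"translation":[0,0,0]},
    {"jaw":0.01,"spin":-0.12,"translation":[0,0,0]},
  ],
)

```text
time: 32.37
tool_pos: [320.1, 324.8, 349.6]
tcp_rot: [180.0, 0.0, 148.4]
ft_force: [1.0, 0.9, -1.5]
finger_gap: 23.7
grip_force: 60.4
```

Emit:
carry_out(
  commands=[
    {"jaw":0.01,"spin":-0.12,"translation":[0,0,0]},
    {"jaw":0.01,"spin":-0.12,"translation":[0,0,0]},
    {"jaw":0.01,"spin":-0.12,"translation":[0,0,0]},
    {"jaw":0.01,"spin":-0.12,"translation":[0,0,0]},
    {"jaw":0.01,"spin":-0.12,"translation":[0,0,0]},
    {"jaw":0.01,"spin":-0.12,"translation":[0,0,0]},
    {"jaw":0.01,"spin":-0.12,"translation":[0,0,0]},
    {"jaw":0.01,"spin":-0.12,"translation":[0,0,0]},
  ],
)

```text
time: 33.03
tool_pos: [320.1, 324.8, 349.6]
tcp_rot: [180.0, 0.0, -156.6]
ft_force: [-0.8, 0.0, -0.6]
finger_gap: 23.4
grip_force: 60.4
```

```bash
python3 - <<'E'
from h import *
import st
goto([318,323.7,149],114)
p=r.snapshot("scene")
for q in r.landmark_of(p,"lug")[:1]: print(q["score"],atz(p,q["xy"],18).round(1))
E
```

```text
[320.1 324.8 349.6] [ 180.     0.  -156.6] 33.03 23.4 [-0.8  0.  -0.6] [ 39. -16.  95.   0. 101. -74.]
shift mm [ 2.400e+00 -2.000e-01  2.006e+02] max/row -> 4.9 rows yaxis 113.4 spin -0.011 rad
0.67 [ 470.6 -217.3   18. ]
```

Emit:
carry_out(
  commands=[
    {"jaw":0.01,"spin":-0.011,"translation":[0,0,0.02]},
    {"jaw":0.01,"spin":0,"translation":[0.002,0,0.035]},
    {"jaw":0.01,"spin":0,"translation":[0,0,0.035]},
    {"jaw":0.01,"spin":0,"translation":[0,0,0.035]},
    {"jaw":0.01,"spin":0,"translation":[0,0,0.035]},
    {"jaw":0.01,"spin":0,"translation":[0,0,0.025]},
    {"jaw":0.01,"spin":0,"translation":[0,0,0.012]},
    {"jaw":0.01,"spin":0,"translation":[0,0,0.004]},
  ],
)

```text
time: 33.8
tool_pos: [317.0, 323.0, 146.3]
tcp_rot: [-179.9, -0.2, -156.5]
ft_force: [-0.8, -0.5, -1.1]
finger_gap: 23.4
grip_force: 60.4
```

Emit:
carry_out(
  commands=[
    {"jaw":0.01,"spin":0,"translation":[0,0,0]},
    {"jaw":0.01,"spin":0,"translation":[0,0,0]},
    {"jaw":0.01,"spin":0,"translation":[0,0,0]},
    {"jaw":0.01,"spin":0,"translation":[0,0,0]},
    {"jaw":0.01,"spin":0,"translation":[0,0,0]},
    {"jaw":0.01,"spin":0,"translation":[0,0,0]},
    {"jaw":0.01,"spin":0,"translation":[0,0,0]},
    {"jaw":0.01,"spin":0,"translation":[0,0,0]},
  ],
)

```text
time: 34.47
tool_pos: [318.5, 324.1, 149.0]
tcp_rot: [180.0, 0.0, -156.3]
ft_force: [-0.5, 0.9, -2.3]
finger_gap: 23.1
grip_force: 60.4
```

```bash
python3 - <<'E'
from h import *
import st
goto([398.2,327.9,148.5],114)
t=np.array(r.sense()["tool_pos"]);p=r.snapshot("scene")
for k in ("hook","fork"):
    for q in r.landmark_of(p,k)[:2]: print(k,round(q["score"],2),np.round(q["xy"],1),atz(p,q["xy"],t[2]-19.7 if k=="hook" else 118).round(1))
print(proj(p,t-[0,0,19.7]))
E
```

```text
[318.5 324.1 149. ] [ 180.     0.  -156.3] 34.47 23.1 [-0.5  0.9 -2.3] [ 39. -13. 113.   0.  79. -75.]
shift mm [-74.5 -28.5   0.5] max/row -> 1.8 rows yaxis 113.7 spin -0.006 rad
hook 0.81 [128.5 248.5] [313.1 328.3 129.3]
fork 0.76 [162.7 223.9] [398.8 329.1 118. ]
[132.29384828 247.67369194]
```

Emit:
carry_out(
  commands=[
    {"jaw":0.01,"spin":-0.006,"translation":[-0.006,-0.0023,0]},
    {"jaw":0.01,"spin":0,"translation":[-0.0115,-0.0044,0]},
    {"jaw":0.01,"spin":0,"translation":[-0.0115,-0.0044,0]},
    {"jaw":0.01,"spin":0,"translation":[-0.0115,-0.0044,0]},
    {"jaw":0.01,"spin":0,"translation":[-0.0115,-0.0044,0]},
    {"jaw":0.01,"spin":0,"translation":[-0.0115,-0.0044,0]},
    {"jaw":0.01,"spin":0,"translation":[-0.0075,-0.0028,0]},
    {"jaw":0.01,"spin":0,"translation":[-0.0035,-0.0014,0]},
  ],
)

```text
time: 35.28
tool_pos: [399.3, 328.2, 148.7]
tcp_rot: [-180.0, 0.0, -156.0]
ft_force: [-0.5, 0.2, -2.4]
finger_gap: 23.4
grip_force: 60.4
```

Emit:
carry_out(
  commands=[
    {"jaw":0.01,"spin":0,"translation":[0,0,0]},
    {"jaw":0.01,"spin":0,"translation":[0,0,0.002]},
    {"jaw":0.01,"spin":0,"translation":[0,0,0.002]},
    {"jaw":0.01,"spin":0,"translation":[0,0,0.002]},
    {"jaw":0.01,"spin":0,"translation":[0,0,0.002]},
    {"jaw":0.01,"spin":0,"translation":[0,0,0.002]},
    {"jaw":0.01,"spin":0,"translation":[0,0,0.001]},
    {"jaw":0.01,"spin":0,"translation":[0,0,0]},
  ],
)

```text
time: 35.95
tool_pos: [397.9, 328.4, 137.8]
tcp_rot: [180.0, -0.0, -156.0]
ft_force: [0.4, 0.6, -0.9]
finger_gap: 23.4
grip_force: 60.5
```

```bash
python3 st.py
```

```text
[397.9 328.4 137.8] [ 180.   -0. -156.] 35.95 23.4 [ 0.4  0.6 -0.9] [ 34.  -2. 105.   0.  77. -80.]
```

Now release the hook and lift clear.

Emit:
carry_out(
  commands=[
    {"jaw":0.05,"spin":0,"translation":[0,0,0]},
    {"jaw":0.05,"spin":0,"translation":[0,0,0]},
    {"jaw":0.05,"spin":0,"translation":[0,0,0]},
    {"jaw":0.05,"spin":0,"translation":[0,0,0]},
    {"jaw":0.05,"spin":0,"translation":[0,0,0]},
    {"jaw":0.05,"spin":0,"translation":[0,0,0]},
    {"jaw":0.05,"spin":0,"translation":[0,0,-0.005]},
    {"jaw":0.05,"spin":0,"translation":[0,0,-0.015]},
  ],
)

```text
time: 36.62
tool_pos: [396.7, 327.4, 155.8]
tcp_rot: [-180.0, -0.2, -156.0]
ft_force: [-0.1, 0.1, -0.8]
finger_gap: 49.8
grip_force: 0.0
```

Emit:
carry_out(
  commands=[
    {"jaw":0.05,"spin":0,"translation":[0,0,-0.03]},
    {"jaw":0.05,"spin":0,"translation":[0,0,-0.035]},
    {"jaw":0.05,"spin":0,"translation":[0,0,-0.035]},
    {"jaw":0.05,"spin":0.105,"translation":[0,0,-0.02]},
    {"jaw":0.05,"spin":0.105,"translation":[0,0,0]},
    {"jaw":0.05,"spin":0.105,"translation":[0,0,0]},
    {"jaw":0.05,"spin":0.104,"translation":[0,0,0]},
    {"jaw":0.05,"spin":0,"translation":[0,0,0]},
  ],
)

```text
time: 37.28
tool_pos: [398.2, 328.4, 278.4]
tcp_rot: [180.0, 0.0, 179.7]
ft_force: [-0.3, -0.5, -0.2]
finger_gap: 49.6
grip_force: 0.0
```

```bash
python3 - <<'E'
from h import *
import st
c=np.array([647,48.]);
for n in("scene","wrist","top"):
    p=r.snapshot(n)
    for t,z in(("hook",118),("fork",118),("cover_knob",169)):
        print(n,t,[(round(q["score"],2),atz(p,q["xy"],z)[:2].round(1)) for q in r.landmark_of(p,t)[:2]])
goto([596,117,280],90)
E
```

```text
[398.2 328.4 278.4] [180.    0.  179.7] 37.28 49.6 [-0.3 -0.5 -0.2] [ 34.  -7.  94.  -0.  92. -56.]
scene hook [(0.96, array([396.9, 330.9]))]
scene fork [(0.77, array([395. , 332.8]))]
scene cover_knob [(0.95, array([593.8, 119.8])), (0.32, array([ 525. , -224.6]))]
wrist hook [(0.87, array([397. , 328.7])), (0.28, array([396.3, 325.8]))]
wrist fork [(0.91, array([396.4, 328.6]))]
wrist cover_knob []
top hook [(0.45, array([397.2, 337.9]))]
top fork [(0.86, array([394.2, 329.6]))]
top cover_knob [(0.93, array([595.5, 110.1]))]
shift mm [-197.8 -211.4   -2.2] max/row -> 5.2 rows yaxis 90.0 spin 0.001 rad
```

Emit:
carry_out(
  commands=[
    {"jaw":0.05,"spin":0,"translation":[-0.0246,-0.0265,0]},
    {"jaw":0.05,"spin":0,"translation":[-0.0246,-0.0265,0]},
    {"jaw":0.05,"spin":0,"translation":[-0.0246,-0.0265,0]},
    {"jaw":0.05,"spin":0,"translation":[-0.0246,-0.0265,0]},
    {"jaw":0.05,"spin":0,"translation":[-0.0246,-0.0265,0]},
    {"jaw":0.05,"spin":0,"translation":[-0.0246,-0.0265,0]},
    {"jaw":0.05,"spin":0,"translation":[-0.0246,-0.0265,0]},
    {"jaw":0.05,"spin":0,"translation":[-0.0246,-0.0265,0]},
  ],
)

```text
time: 38.55
tool_pos: [595.9, 114.8, 277.8]
tcp_rot: [180.0, 0.0, -180.0]
ft_force: [0.5, -0.3, 0.2]
finger_gap: 50.0
grip_force: 0.0
```

Emit:
carry_out(
  commands=[
    {"jaw":0.05,"spin":0,"translation":[0,0,0.01]},
    {"jaw":0.05,"spin":0,"translation":[0,0,0.025]},
    {"jaw":0.05,"spin":0,"translation":[0,0,0.03]},
    {"jaw":0.05,"spin":0,"translation":[0,0,0.03]},
    {"jaw":0.05,"spin":0,"translation":[0,0,0.02]},
    {"jaw":0.05,"spin":0,"translation":[0,0,0.01]},
    {"jaw":0.05,"spin":0,"translation":[0,0,0.005]},
    {"jaw":0.05,"spin":0,"translation":[0,0,0]},
  ],
)

```text
time: 39.22
tool_pos: [594.5, 116.4, 147.1]
tcp_rot: [-180.0, -0.1, -180.0]
ft_force: [0.8, 0.5, -0.5]
finger_gap: 49.8
grip_force: 0.0
```

Emit:
carry_out(
  commands=[
    {"jaw":0.018,"spin":0,"translation":[0,0,0]},
    {"jaw":0.018,"spin":0,"translation":[0,0,0]},
    {"jaw":0.018,"spin":0,"translation":[0,0,0]},
    {"jaw":0.018,"spin":0,"translation":[0,0,0]},
    {"jaw":0.018,"spin":0,"translation":[0,0,0]},
    {"jaw":0.018,"spin":0,"translation":[0,0,0]},
    {"jaw":0.018,"spin":0,"translation":[0,0,0]},
    {"jaw":0.018,"spin":0,"translation":[0,0,0]},
  ],
  squeeze=20,
)

```text
time: 39.88
tool_pos: [594.9, 116.4, 147.8]
tcp_rot: [-180.0, 0.0, -180.0]
ft_force: [-0.2, 0.6, 1.0]
finger_gap: 18.1
grip_force: 0.0
```

```bash
python3 - <<'E'
from h import *
import st
for n in("scene","top"):
    p=r.snapshot(n);print(n,[(round(q["score"],2),atz(p,q["xy"],169)[:2].round(1)) for q in r.landmark_of(p,"cover_knob")[:1]])
t=np.array(r.sense()["tool_pos"][:2])
c=np.array([647.5,48.2]);th=np.radians(233);d=t-c;a0=th-np.arctan2(d[1],d[0])%(2*np.pi);print("a0",a0,np.hypot(*d))
P=[c+88*np.array([np.cos(th-a),np.sin(th-a)]) for a in np.linspace(a0,0,17)];P[0]=t
for d in np.diff(P,axis=0): print([round(float(-d[0])/1000,4),round(float(d[1])/1000,4)])
E
```

```text
[594.9 116.4 147.8] [-180.    0. -180.] 39.88 18.1 [-0.2  0.6  1. ] [  6.  11.  90.  -0.  79. -84.]
scene [(0.96, array([588. , 119.5]))]
top [(0.68, array([592.3, 111.7]))]
a0 1.838158957758043 86.11234042461211
[0.0088, -0.0051]
[0.0068, -0.0075]
[0.0059, -0.0082]
[0.0049, -0.0088]
[0.0039, -0.0093]
[0.0028, -0.0097]
[0.0017, -0.01]
[0.0005, -0.0101]
[-0.0006, -0.0101]
[-0.0018, -0.0099]
[-0.0029, -0.0097]
[-0.004, -0.0093]
[-0.005, -0.0088]
[-0.006, -0.0081]
[-0.0069, -0.0074]
[-0.0077, -0.0065]
```

Emit:
carry_out(
  commands=[
    {"jaw":0.018,"spin":0,"translation":[0.008,-0.0055,0]},
    {"jaw":0.018,"spin":0,"translation":[0.0068,-0.0075,0]},
    {"jaw":0.018,"spin":0,"translation":[0.0059,-0.0082,0]},
    {"jaw":0.018,"spin":0,"translation":[0.0049,-0.0088,0]},
    {"jaw":0.018,"spin":0,"translation":[0.0039,-0.0093,0]},
    {"jaw":0.018,"spin":0,"translation":[0.0028,-0.0097,0]},
    {"jaw":0.018,"spin":0,"translation":[0.0017,-0.01,0]},
    {"jaw":0.018,"spin":0,"translation":[0.0005,-0.0101,0]},
  ],
)

```text
time: 40.75
tool_pos: [560.3, 45.9, 147.9]
tcp_rot: [-180.0, 0.0, 180.0]
ft_force: [-1.0, 0.6, -0.1]
finger_gap: 17.9
grip_force: 0.5
```

Emit:
carry_out(
  commands=[
    {"jaw":0.018,"spin":0,"translation":[-0.0006,-0.0101,0]},
    {"jaw":0.018,"spin":0,"translation":[-0.0018,-0.0099,0]},
    {"jaw":0.018,"spin":0,"translation":[-0.0029,-0.0097,0]},
    {"jaw":0.018,"spin":0,"translation":[-0.004,-0.0093,0]},
    {"jaw":0.018,"spin":0,"translation":[-0.005,-0.0088,0]},
    {"jaw":0.018,"spin":0,"translation":[-0.006,-0.0081,0]},
    {"jaw":0.018,"spin":0,"translation":[-0.0069,-0.0074,0]},
    {"jaw":0.018,"spin":0,"translation":[-0.0039,-0.0033,0]},
  ],
)

```text
time: 41.42
tool_pos: [592.6, -20.6, 147.8]
tcp_rot: [-180.0, 0.0, 180.0]
ft_force: [0.1, 0.7, -0.5]
finger_gap: 17.7
grip_force: 0.4
```

Emit:
carry_out(
  commands=[
    {"jaw":0.018,"spin":0,"translation":[-0.0008,-0.0006,0]},
    {"jaw":0.018,"spin":0,"translation":[-0.0008,-0.0006,0]},
    {"jaw":0.018,"spin":0,"translation":[-0.0008,-0.0006,0]},
    {"jaw":0.018,"spin":0,"translation":[-0.0008,-0.0006,0]},
    {"jaw":0.018,"spin":0,"translation":[-0.0008,-0.0006,0]},
    {"jaw":0.018,"spin":0,"translation":[0,0,0]},
    {"jaw":0.018,"spin":0,"translation":[0,0,0]},
    {"jaw":0.018,"spin":0,"translation":[0,0,0]},
  ],
)

```text
time: 42.08
tool_pos: [595.5, -22.1, 147.8]
tcp_rot: [180.0, 0.0, -180.0]
ft_force: [-0.3, 2.7, -0.3]
finger_gap: 18.3
grip_force: 0.6
```

```bash
python3 - <<'E'
from h import *
import st
t=np.array(r.sense()["tool_pos"][:2])
c=np.array([647.5,48.2]);th=np.radians(233);d=t-c;print("a",th-np.arctan2(d[1],d[0])%(2*np.pi),np.hypot(*d))
for n in("scene","top"):
    p=r.snapshot(n);print(n,[(round(q["score"],2),atz(p,q["xy"],169)[:2].round(1)) for q in r.landmark_of(p,"cover_knob")[:1]])
E
```

```text
[595.5 -22.1 147.8] [ 180.    0. -180.] 42.08 18.3 [-0.3  2.7 -0.3] [ -7.  10.  91.   0.  79. -97.]
a -0.008894272285786542 87.43734538479393
scene [(0.97, array([597.5, -20.3]))]
top [(0.67, array([599.7, -26.7]))]
```

Emit:
carry_out(
  commands=[
    {"jaw":0.018,"spin":0,"translation":[-0.0005,-0.0007,0]},
    {"jaw":0.018,"spin":0,"translation":[-0.0005,-0.0007,0]},
    {"jaw":0.018,"spin":0,"translation":[0,0,0]},
    {"jaw":0.018,"spin":0,"translation":[0,0,0]},
    {"jaw":0.018,"spin":0,"translation":[0,0,0]},
    {"jaw":0.018,"spin":0,"translation":[0,0,0]},
    {"jaw":0.018,"spin":0,"translation":[0,0,0]},
    {"jaw":0.018,"spin":0,"translation":[0,0,0]},
  ],
)

```text
time: 42.95
tool_pos: [596.7, -23.3, 147.8]
tcp_rot: [180.0, 0.0, -180.0]
ft_force: [0.8, 4.8, -1.6]
finger_gap: 18.2
grip_force: 2.4
```

Emit:
carry_out(
  commands=[
    {"jaw":0.018,"spin":0,"translation":[-0.0006,-0.001,0]},
    {"jaw":0.018,"spin":0,"translation":[-0.0006,-0.001,0]},
    {"jaw":0.018,"spin":0,"translation":[0,0,0]},
    {"jaw":0.018,"spin":0,"translation":[0,0,0]},
    {"jaw":0.018,"spin":0,"translation":[0,0,0]},
    {"jaw":0.018,"spin":0,"translation":[0,0,0]},
    {"jaw":0.018,"spin":0,"translation":[0,0,0]},
    {"jaw":0.018,"spin":0,"translation":[0,0,0]},
  ],
)

```text
time: 43.62
tool_pos: [596.9, -23.6, 147.7]
tcp_rot: [179.8, -0.1, -179.9]
ft_force: [-3.1, 12.7, 1.8]
finger_gap: 18.1
grip_force: 5.9
```

The push force rose while the motion stalled, so the cover is on its shut stop. Open, retreat and check everything.

Emit:
carry_out(
  commands=[
    {"jaw":0.05,"spin":0,"translation":[0,0,0]},
    {"jaw":0.05,"spin":0,"translation":[0,0,0]},
    {"jaw":0.05,"spin":0,"translation":[0,0,0]},
    {"jaw":0.05,"spin":0,"translation":[0,0,0]},
    {"jaw":0.05,"spin":0,"translation":[0,0,-0.01]},
    {"jaw":0.05,"spin":0,"translation":[0,0,-0.025]},
    {"jaw":0.05,"spin":0,"translation":[0,0,-0.035]},
    {"jaw":0.05,"spin":0,"translation":[0,0,-0.035]},
  ],
)

```text
time: 44.28
tool_pos: [596.9, -26.0, 253.6]
tcp_rot: [180.0, -0.1, 180.0]
ft_force: [1.2, -0.0, 0.3]
finger_gap: 50.4
grip_force: 0.0
```

Emit:
carry_out(
  commands=[
    {"jaw":0.05,"spin":0,"translation":[0.01,0.01,-0.03]},
    {"jaw":0.05,"spin":0,"translation":[0.02,0.01,-0.02]},
    {"jaw":0.05,"spin":0,"translation":[0,0,0]},
    {"jaw":0.05,"spin":0,"translation":[0,0,0]},
    {"jaw":0.05,"spin":0,"translation":[0,0,0]},
    {"jaw":0.05,"spin":0,"translation":[0,0,0]},
    {"jaw":0.05,"spin":0,"translation":[0,0,0]},
    {"jaw":0.05,"spin":0,"translation":[0,0,0]},
  ],
)

```text
time: 44.95
tool_pos: [567.4, -6.0, 301.3]
tcp_rot: [180.0, -0.1, 180.0]
ft_force: [1.1, 0.5, -0.4]
finger_gap: 50.1
grip_force: 0.0
```

```bash
python3 - <<'E'
from h import *
import st
Z=dict(cover_knob=169,lug=18,hook=118,chill_plate=18,spray_can=0,enamel_mug=0,rod_tin=0,hook_stand=0)
for n in("scene","wrist","top"):
    p=r.snapshot(n)
    for t,z in Z.items(): print(n,t,[(round(q["score"],2),atz(p,q["xy"],z)[:2].round(1).tolist()) for q in r.landmark_of(p,t)[:1]])
    if n=="wrist":
        g=cv2.cvtColor(p["pixels"],cv2.COLOR_BGR2HSV)
        for z in(147,):print([(round(q["score"],2),atz(p,q["xy"],135).round(1)) for q in r.landmark_of(p,"cover_pivot")[:1]])
E
```

```text
[567.4  -6.  301.3] [ 1.8e+02 -1.0e-01  1.8e+02] 44.95 50.1 [ 1.1  0.5 -0.4] [ -6.   1.  84.  -0.  94. -96.]
scene cover_knob [(0.79, [598.2, -19.2])]
scene lug [(0.62, [466.7, -216.1])]
scene hook [(0.98, [399.6, 330.7])]
scene chill_plate [(0.85, [467.7, -226.1])]
scene spray_can [(0.68, [399.6, -65.9])]
scene enamel_mug [(0.72, [400.2, 126.7])]
scene rod_tin [(0.69, [647.6, -204.5])]
scene hook_stand [(0.75, [394.1, 119.6])]
wrist cover_knob [(0.8, [594.4, -23.6])]
wrist lug [(0.29, [397.0, 106.1])]
wrist hook [(0.28, [440.6, 238.2])]
wrist chill_plate [(0.87, [477.1, -218.1])]
wrist spray_can [(0.65, [404.7, -65.8])]
wrist enamel_mug [(0.85, [395.2, 112.5])]
wrist rod_tin [(0.96, [647.3, -214.5])]
wrist hook_stand [(0.76, [418.3, 325.1])]
[(0.68, array([646.8,  48.9, 135. ]))]
top cover_knob [(0.68, [602.3, -21.7])]
top lug [(0.86, [468.0, -228.8])]
top hook [(0.57, [398.0, 330.7])]
top chill_plate [(0.91, [466.8, -221.4])]
top spray_can []
top enamel_mug [(0.82, [391.2, 107.8])]
top rod_tin [(0.65, [651.6, -206.0])]
top hook_stand [(0.57, [418.0, 325.5])]
```

```bash
python3 -c "
from h import *
print(r.hand_in())"
```

```text
the job is handed in; nothing more can be done
None
```

I handed the job in at about 45 s of the 72 s allowed, and the judge's result isn't known yet: the lug stands near the middle of the chill plate, the hook hangs in its slot, the cover is pushed onto its shut stop, and as far as the cameras show the can, mug and tin weren't moved.

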